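# Fit bearing and distance ring, index the turntable and hold it

## Robot

A 7-joint arm with a two-finger parallel gripper is mounted at the origin on a cart in front of the work surface, level with it; the furniture and walls round the work are solid. World frame = base frame: x ahead of the robot, y to its left, z up, the work surface at z = 0. Lengths are in m, angles in rad, forces in N, time in s.
With the tool pointing down it reaches from about 0.4 to 0.85 m from the base axis. Payload 10.4 kg.
Tool frame: the origin (TCP) lies between the finger pads; the fingertips stand 19 mm ahead of it and the grasp point (between the pads) is the TCP (manip.tip_reach is the z of the fingertips in the tool frame, in m); z points along the fingers, y is the direction in which the jaws open and shut (so a half turn about z gives the same grasp; the last joint's range is limited). The gripper opens to 85 mm and grips with 20 to 120 N. Pads are 22 mm wide; open, the fingers measure 114 mm over their backs; the gripper's body (76 mm by 85 mm) begins 54 mm behind the grasp point. The pads swing forward as they close: fully open they stand 13 mm farther back than shut.
Start: joints at [1.28, 0.332, -0.065, 1.46, 0.022, 1.35, -0.088], TCP at [0.165, -0.603, 0.25] pointing down, gripper open.
Joint ranges: [-2.6, 2.6], [-0.5, 2.12], [-1.47, 1.34], [0.16, 2.42], [-1.27, 4.41], [0.06, 2.06], [-2.6, 2.6]. Speed limits (rad/s): [2.22, 2.22, 2.79, 2.79, 3.14, 3.14, 3.14].

## Interface

Orientations are given as a unit quaternion [x, y, z, w].
In Python, from workcell import sensors, cams, manip gives the robot as it stands.
- The arm moves only by the shell command python3 -m jog 'ROWS' [FORCE]. ROWS is JSON, a list of rows, each a list of 3 entries, a list of its own where there are three numbers: the shift along the world's x, y, z in m, then the turn, a rotation vector about the world's x, y, z in rad, then the opening in per cent of the stroke, from 0 (shut) to 100 (fully open). In form: [[[dx, dy, dz], [wx, wy, wz], grip], ...]. A call has 1 to 5 rows; each row shifts and turns the pose as measured when the row begins; what a row does not reach is not made up. A row lasts 1/8 s, in which the tool goes at most 62.5 mm and 10.7 degrees, less where a joint would pass 70% of its speed; a pose out of reach is approached as far as the arm can. A call with a gripper value outside its range is refused whole. The fingers move at their own pace and stop on an object; FORCE is the grip in N (left out, the last holds). Time passes only in rows, so rows that do not move let the fingers close. It gives the time, the measured TCP pose, the force and the opening at its end, in the units of the state.
- sensors.get_obs(): the state, without advancing time (a new reading comes with each control period).
- cams.camera(name): name is "scene" or "top" or "wrist"; returns (picture, depth): 400x640x3 uint8, red, green, blue; 400x640 float32, m along the optical axis (not along the pixel's ray), 0 where there is no reading.
- cams.camera_model(name): a dict with "intrinsics" (3x3 intrinsics, pixels), "k1" (the pictures are not rectified: a ray, as slopes to the right and down, at radius r is drawn at 1 + k1 r^2 times it, then the intrinsics apply), "view" (4x4, takes a point from world to camera coordinates). Camera axes: x right, y down, z forward; pixel columns grow to the right and rows downward; lengths in m; the calibration is good to about 2 mm. A picture is of the moment at which its call begins: read the wrist's pose just before it. camera_model takes no time and is no camera call; for the wrist camera it gives the pose at the moment of the call.
- manip.hand_in(): hands the job in, once; it reports no verdict.
The state is a dict: "clock": time; "joint_pos": joint angles; "joint_velocities": joint speeds; "tau": joint torques, N m; "position": TCP position; "ee_rot": TCP orientation; "ft_force": force on the tool from outside, world axes, zero at the start; "torque": the same for the moment, N m; "grip_width": opening from 0.0 (shut) to 1.0 (fully open).
Only numpy, scipy, OpenCV 4.12 (cv2) and the standard library are available. Lean on these libraries where they do the work, as an engineer would, in place of code of your own. Each camera call takes 0.05 s, during which the arm holds its last target.

## Task

On the rotary assembly fixture one of the three worm-wheel shafts is still bare: slide the bearing down that shaft until it sits fully home on the shaft's shoulder and let it go, then put the steel distance ring down the same shaft, fully home on the bearing, and let it go. Then take the table's upright handle and turn the table until that shaft stands in line with the index pointer on the fixture's base, and finish while still gripping the handle and holding the table still there, because it has no lock and a fitter is about to snap the circlip on. Leave the tools lying around the fixture where they are.

Things in the scene. Friction and masses are not known exactly. Their poses are not given: they have to be found in the camera images.
- carousel: the rotary assembly fixture's fixed base: grey round plate 208 mm across, screwed to the bench; origin on the turntable's vertical axis at bench height. Its own -x axis points to its front, where the index pointer (dark steel upright, 46 mm high, tip 110 mm from the axis) stands over the table's rim. The base may stand turned by some degrees.
- table (a joint): turning angle of the turntable, rad, counter-clockwise positive seen from above; 0 (or any whole turn) = the bare shaft stands at the front, in line with the pointer. Turns freely either way against light friction (0.15 N m); no lock, no detent.
- shaft_seat (a point): on the bare shaft's axis at the shoulder where the bearing must come to rest, 123 mm above the bench; turns with the table, z up. The plain shaft above it has 25.5 mm diameter and ends 49 mm above the shoulder, its last 7 mm tapering to 17 mm. Worm wheel below it: 79 mm across, at 66 to 87 mm above the bench.
- front (a point): point of the fixed base where shaft_seat must be brought: at the same height, 66 mm from the table's axis on the pointer's side.
- handle: the turning handle: upright black round grip, 25 mm diameter, 70 mm long, from 90 to 160 mm above the bench (origin at its lower end), which spins freely on its 15 mm steel stem; axis 95 mm from the table's axis, on the side opposite the bare shaft, midway between the two finished sets.
- handle_mid (a point): middle of the handle's grip, 125 mm above the bench.
- bearing_mid (a point): centre of the loose ball bearing (62 mm outside, 16 mm high, free bore 27.7 mm, 0.14 to 0.26 kg), half-way up; it lies flat on a black rubber mat 3 mm thick. z is the bore's axis.
- spacer_mid (a point): centre of the loose plain steel distance ring (38 mm outside, bore 28 mm, 12 mm high, about 55 g), half-way up; it lies flat on the same mat. z is the bore's axis.
- pliers: circlip pliers with red handles lying on the bench (52 x 166 x 12 mm), to be left alone; origin at the middle of the underside.
- thread_lock: small bottle standing on the bench (35 mm across, 109 mm high), to be left alone; origin at its foot.
- hex_key: black hex key lying on the bench (33 x 93 x 6 mm), to be left alone. Origin near its middle.
- bearing: the same bearing; origin at the centre of its underside.
- spacer: the same distance ring; origin at the centre of its underside.
- table_mid (a point): centre of the aluminium turntable's upper face (224 mm across, 36 mm above the bench). It carries three worm-wheel sets 120 degrees apart, each 66 mm from its axis: two finished ones with a bearing on top (137 mm above the bench) and the bare one, the tallest, whose upper end is a plain thin shaft.
- coil_hose_1: orange coiled air hose, fixed, to be kept clear of: a column 90 mm across hanging from the ceiling at about 0.41 m from the robot's axis and 45 degrees to its right, from 0.2 to 1 m above the bench top's level; its thin tail lies on the bench beside it, ending 0.1 m further left.

How it is judged:
On the way, in this order (a step that is already met when the one before it is completed fails the run):
1. the bearing sits fully home on the bare shaft's shoulder, let go (horizontal distance between bearing_mid and shaft_seat below 0.004 m and z of bearing_mid in the frame of shaft_seat between 0.0055 and 0.0105 m and angle between bearing_mid's own z axis and vertical below 0.06 rad and contact force between the fingers and bearing below 0.2 N), for 0.2 s.
2. the distance ring sits fully home on the bearing, let go (horizontal distance between each of bearing_mid, spacer_mid and shaft_seat below 0.004 m and z of bearing_mid in the frame of shaft_seat between 0.0055 and 0.0105 m and angle between each of bearing_mid, spacer_mid's own z axis and vertical below 0.06 rad and z of spacer_mid in the frame of shaft_seat between 0.0195 and 0.0245 m and contact force between the fingers and spacer below 0.2 N), for 0.2 s.
3. the shaft is turned in line with the index pointer and the handle is held (horizontal distance between each of bearing_mid, spacer_mid and shaft_seat below 0.004 m and z of bearing_mid in the frame of shaft_seat between 0.0055 and 0.0105 m and angle between each of bearing_mid, spacer_mid's own z axis and vertical below 0.06 rad and z of spacer_mid in the frame of shaft_seat between 0.0195 and 0.0245 m and horizontal distance between shaft_seat and front below 0.007 m and contact force between the fingers and handle above 2.5 N and velocity of joint table between -0.05 and 0.05 rad/s), for 0.3 s.
At the end, for the whole second after the job is handed in: Bearing and ring centres 8 and 22 mm (each within 2.5) above the shoulder, within 4 mm of the shaft's axis, level within 0.06 rad, fingers off them; the shaft within 7 mm of the front point, the table still (under 0.05 rad/s), the fingers on the handle with over 2.5 N (all of step 3 and contact force between the fingers and bearing below 0.2 N and contact force between the fingers and spacer below 0.2 N); the arm keeps its last pose, push and grip.
It fails at once if the pliers was moved more than 30 mm (distance of pliers from where it was at the start of the episode above 0.03 m).
It fails at once if the bottle was moved more than 30 mm (distance of thread_lock from where it was at the start of the episode above 0.03 m).
It fails at once if the hex key was moved more than 30 mm (distance of hex_key from where it was at the start of the episode above 0.03 m).
It also fails if it takes over 72 s, if anything falls off the work surface, if the arm or the gripper's body presses on something with over 40 N, if the wrist force passes 120 N, or if a joint passes its speed limit or range.

## Working session

There is one attempt and no reset: what is moved stays moved. The work goes in short steps, Python scripts to look and compute and a shell command to move; the robot and the scene stay as the last step left them, time stands still between calls to the robot, and variables do not carry over. Pictures are saved under pics/ and viewed, and the job is handed in when it is done.

```bash
ls; mkdir -p pics
python3 - <<'E'
from workcell import sensors, cams, manip
import cv2,numpy as np
o=sensors.get_obs()
for k,v in o.items(): print(k,np.round(v,4))
for n in ["scene","top","wrist"]:
    p,d=cams.camera(n); cv2.imwrite(f"pics/{n}0.png",p[:,:,::-1]); np.save(f"pics/{n}0.npy",d)
    m=cams.camera_model(n); print(n,m)
print(manip.tip_reach)
E
```

```text
pics
clock 0.0
joint_pos [ 1.2804  0.3329 -0.0647  1.4609  0.0216  1.3499 -0.0885]
joint_velocities [-0.0001 -0.0008 -0.0008  0.0003 -0.0009 -0.0001 -0.0009]
tau [-0.00000e+00 -6.25446e+01  4.97000e-02 -3.91587e+01  1.63000e-02
  1.02000e-02 -0.00000e+00]
position [ 0.1653 -0.6024  0.2495]
ee_rot [ 9.910e-01  1.335e-01 -1.000e-04 -7.000e-04]
ft_force [ 0.1826  0.1689 -0.1079]
torque [-0.023  -0.048   0.0179]
grip_width 1.0006
scene {'intrinsics': array([[505.74962569,   0.        , 324.64832499],
       [  0.        , 505.74962569, 194.88415665],
       [  0.        ,   0.        ,   1.        ]]), 'k1': -0.14031636115319093, 'view': array([[-0.8653616 , -0.50102647,  0.01103513,  0.4240182 ],
       [-0.38698204,  0.65407144, -0.64995035,  0.23022944],
       [ 0.31842457, -0.56671247, -0.75989655,  1.27403805],
       [ 0.        ,  0.        ,  0.        ,  1.        ]])}
top {'intrinsics': array([[403.60687597,   0.        , 319.69483636],
       [  0.        , 403.60687597, 196.96949204],
       [  0.        ,   0.        ,   1.        ]]), 'k1': -0.08071781054039806, 'view': array([[-0.00324444, -0.99998796, -0.0036815 ,  0.02440888],
       [-0.97626686,  0.00396467, -0.21653474,  0.51592891],
       [ 0.21654673,  0.00289159, -0.97626797,  1.09014144],
       [ 0.        ,  0.        ,  0.        ,  1.        ]])}
wrist {'intrinsics': array([[306.83634088,   0.        , 319.29351744],
       [  0.        , 306.83634088, 201.62803398],
       [  0.        ,   0.        ,   1.        ]]), 'k1': -0.02598090268072527, 'view': array([[ 2.63995218e-01, -9.64523971e-01, -1.84361318e-04,
        -6.24316884e-01],
       [-9.31517062e-01, -2.55010622e-01,  2.59317462e-01,
        -3.35277780e-02],
       [-2.50164922e-01, -6.82868342e-02, -9.65792120e-01,
         3.77568972e-01],
       [ 0.00000000e+00,  0.00000000e+00,  0.00000000e+00,
         1.00000000e+00]])}
0.019
```

View pics/top0.png

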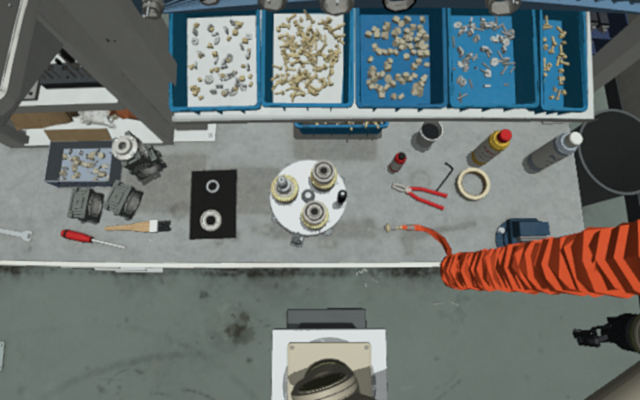

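View pics/scene0.png

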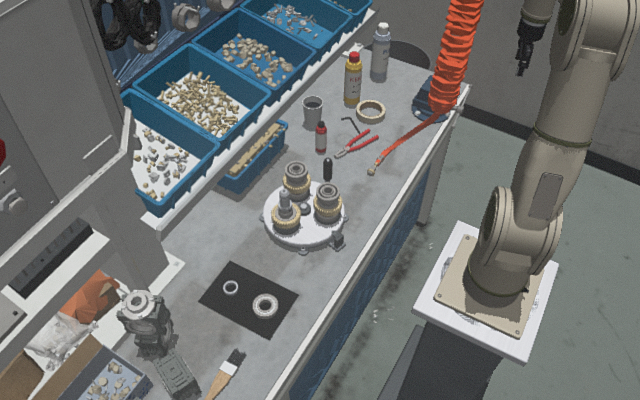

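View pics/wrist0.png

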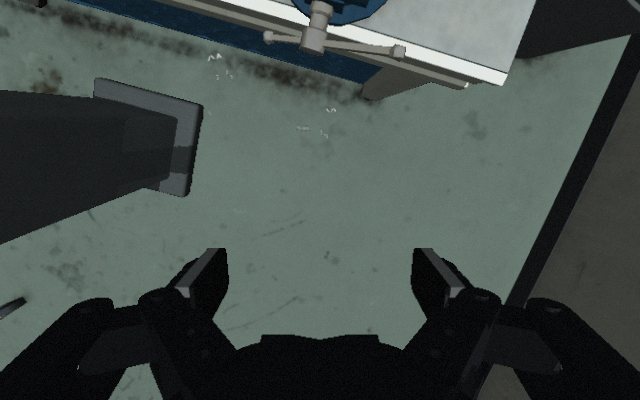

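The top view shows the mat at left, with the bearing at (210,220) and the ring at (212,186). The carousel is at (309,198), the bare shaft at (283,185), the handle at (341,196) and the pointer at (296,240). The hose column stands between the arm and the work. I'll measure first.

```bash
cat > h.py <<'E'
import numpy as np,cv2
from workcell import sensors,cams,manip
def ray(m,uv):
    K=m["intrinsics"];k=m["k1"]
    p=cv2.undistortPoints(np.array(uv,float).reshape(-1,1,2),K,np.array([k,0,0,0,0.]))[:,0]
    R=m["view"][:3,:3];t=m["view"][:3,3]
    return -R.T@t,np.c_[p,np.ones(len(p))]@R
def plane(m,uv,z):
    o,d=ray(m,uv); return o+d*((z-o[2])/d[:,2])[:,None]
def proj(m,P):
    P=np.atleast_2d(P);c=P@m["view"][:3,:3].T+m["view"][:3,3]
    s=c[:,:2]/c[:,2:];s=s*(1+m["k1"]*(s**2).sum(1,keepdims=True));return s@m["intrinsics"][:2,:2].T+m["intrinsics"][:2,2]
def cloud(m,d):
    v,u=np.mgrid[:d.shape[0],:d.shape[1]];p=cv2.undistortPoints(np.c_[u.ravel(),v.ravel()].astype(float).reshape(-1,1,2),m["intrinsics"],np.array([m["k1"],0,0,0,0.]))[:,0]
    c=np.c_[p,np.ones(len(p))]*d.reshape(-1,1);return ((c-m["view"][:3,3])@m["view"][:3,:3]).reshape(*d.shape,3)
def crop(n,p,u0,v0,u1,v1,s):
    cv2.imwrite("pics/"+n,cv2.resize(p[v0:v1,u0:u1,::-1],None,fx=s,fy=s,interpolation=cv2.INTER_CUBIC))
E
python3 - <<'E'
from h import *
m=cams.camera_model("top");p=cv2.imread("pics/top0.png")[:,:,::-1];d=np.load("pics/top0.npy")
crop("tc.png",p,180,140,380,260,4)
print("bearing",plane(m,[[210,220]],.019),"ring",plane(m,[[212,186]],.015),"table",plane(m,[[309,198]],.036),"shaft top",plane(m,[[282,183]],.172),"handle",plane(m,[[342,194]],.16),'ptr',plane(m,[[296,240]],.046))
print("bottle",plane(m,[[398,160]],.05))
C=cloud(m,d)
for uv in [(210,228),(283,183),(342,194),(600,200),(309,160)]: print(uv,C[uv[1],uv[0]])
w=cams.camera_model("wrist")["view"];print("cam pos",-w[:3,:3].T@w[:3,3])
m=cams.camera_model("scene");d=np.load("pics/scene0.npy");C=cloud(m,d)
for uv in [(540,120),(490,230),(600,20),(523,30),(450,90)]: print(uv,C[uv[1],uv[0]])
E
```

```text
bearing [[0.45674425 0.34327662 0.019     ]] ring [[0.56008377 0.34403351 0.015     ]] table [[0.51765093 0.05352914 0.036     ]] shaft top [[0.52759276 0.11897643 0.172     ]] handle [[ 0.50069625 -0.0354196   0.16      ]] ptr [[0.39496836 0.08943849 0.046     ]]
bottle [[ 0.62734769 -0.20694313  0.05      ]]
(210, 228) [0.43259435 0.34087052 0.02314678]
(283, 183) [0.52936472 0.11706832 0.16510686]
(342, 194) [ 0.50011071 -0.03528231  0.16255346]
(600, 200) [ 0.61038112 -1.17933361 -0.45097712]
(309, 160) [0.63248694 0.05382285 0.03647823]
cam pos [ 0.22803949 -0.58493555  0.37323238]
(540, 120) [ 0.04799071 -0.05334358  0.49382021]
(490, 230) [0.05403177 0.06522497 0.27411394]
(600, 20) [ 0.01586285 -0.09628948  0.70354727]
(523, 30) [ 0.18174144 -0.56992529  0.38427272]
(450, 90) [ 0.27687213 -0.24909593  0.34164041]
```

View pics/tc.png

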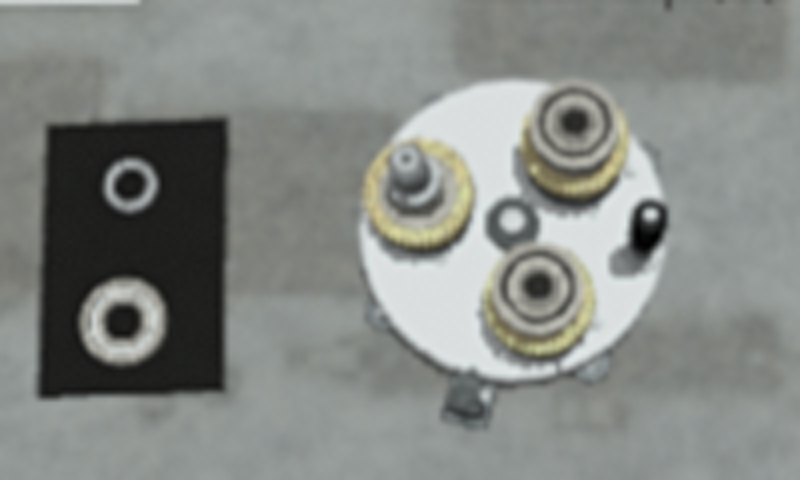

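The crop shows the table with the bare shaft at its left, the handle at its right and the pointer at the lower edge. Next I retract the arm radially and up, to pass inside the hose.

```bash
python3 -m jog '[[[-0.0145,0.053,0.028],[0,0,0],100],[[-0.0145,0.053,0.028],[0,0,0],100],[[-0.0145,0.053,0.028],[0,0,0],100],[[-0.0145,0.053,0.028],[0,0,0],100],[[-0.0145,0.053,0.028],[0,0,0],100]]'; python3 -c "
from h import *
o=sensors.get_obs();print(o['joint_pos'].round(3) if hasattr(o['joint_pos'],'round') else o['joint_pos'],o['position'],o['ft_force'])"
```

```text
clock: 0.78
position: [0.0913, -0.332, 0.3849]
ee_rot: [0.991, 0.134, -0.001, -0.006]
ft_force: [1.5, -0.6, 1.6]
grip_width: 0.999
[ 1.3   -0.32  -0.095  1.84  -0.031  1.633 -0.095] [ 0.09133458 -0.33204418  0.38486711] [ 1.48061971 -0.62397999  1.61110973]
```

```bash
python3 -m jog '[[[-0.009,0.034,0.045],[0,0,0],100],[[-0.009,0.034,0.045],[0,0,0],100],[[-0.009,0.034,0.045],[0,0,0],100]]'; python3 -c "
from h import *
o=sensors.get_obs();print(o['joint_pos'],o['position'],np.hypot(*o['position'][:2]))
p,d=cams.camera('scene');cv2.imwrite('pics/s1.png',p[:,:,::-1])"
```

```text
clock: 1.15
position: [0.0625, -0.224, 0.5229]
ee_rot: [0.991, 0.133, -0.001, -0.006]
ft_force: [0.8, -0.4, 0.1]
grip_width: 1.0
[ 1.31349775 -0.49553129 -0.10125474  1.65891012 -0.05260064  1.98792176
 -0.09943692] [ 0.0625225  -0.22401962  0.52285492] 0.23258085523032762
```

View pics/s1.png

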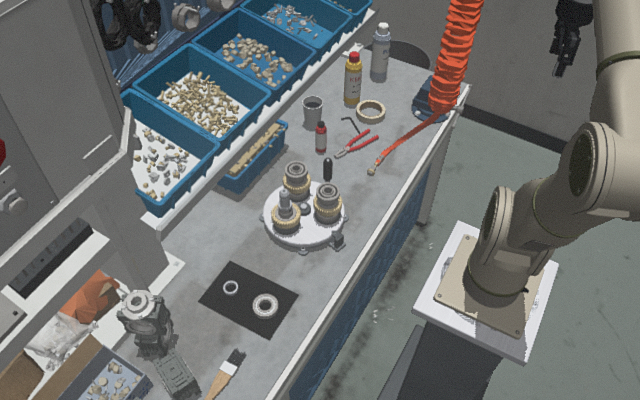

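The arm is folded clear of the hose column. Now I orbit left inside it.

```bash
python3 -m jog '[[[0.0379,0.0142,0],[0,0,0.175],100],[[0.0349,0.0206,0],[0,0,0.175],100]]'; python3 -c "
from h import *
o=sensors.get_obs();x=o['position'];print(o['joint_pos'],np.hypot(*x[:2]),np.degrees(np.arctan2(x[1],x[0])))"
```

```text
clock: 1.45
position: [0.1318, -0.189, 0.5295]
ee_rot: [0.955, 0.297, -0.001, -0.001]
ft_force: [-0.0, -0.3, 0.6]
grip_width: 0.996
[ 1.11344653 -0.49971361 -0.16504389  1.64335263 -0.08620293  1.99377812
 -0.03488712] 0.2303719713153691 -55.116718040483356
```

```bash
python3 -m jog '[[[0.031,0.026,-0.002],[0,0,0.175],100],[[0.026,0.031,-0.002],[0,0,0.175],100],[[0.0202,0.035,0],[0,0,0.175],100],[[0.0139,0.038,0],[0,0,0.175],100],[[0.007,0.04,0],[0,0,0.175],100]]'; python3 -c "
from h import *
o=sensors.get_obs();x=o['position'];print(o['joint_pos'],np.hypot(*x[:2]),np.degrees(np.arctan2(x[1],x[0])))"
```

```text
clock: 2.08
position: [0.2337, -0.0149, 0.5241]
ee_rot: [0.731, 0.683, -0.002, -0.002]
ft_force: [1.1, 0.1, 0.1]
grip_width: 0.998
[ 0.26322252 -0.49643642 -0.1893523   1.65207475 -0.09766649  1.98142408
 -0.0098523 ] 0.23416829562083266 -3.659529727333411
```

```bash
R='[[0.0252,0.0402,-0.03],[0,0,0.01],100]'; python3 -m jog '[[[0.0252,0.0402,-0.03],[0,0,0.015],100],[[0.0252,0.0402,-0.03],[0,0,0.015],100],[[0.0252,0.0402,-0.03],[0,0,0.015],100],[[0.0252,0.0402,-0.03],[0,0,0.015],100],[[0.0252,0.0402,-0.03],[0,0,0.015],100]]'; python3 -m jog '[[[0.0252,0.0402,-0.03],[0,0,0],100],[[0.0252,0.0402,-0.03],[0,0,0],100],[[0.0252,0.0402,-0.03],[0,0,0],100],[[0.0252,0.0402,-0.03],[0,0,0],100],[[0,0,0],[0,0,0],100]]'
python3 - <<'E'
from h import *
o=sensors.get_obs();print(o['joint_pos'],o['position'],o['ee_rot'],o['ft_force'])
p,d=cams.camera("wrist");m=cams.camera_model("wrist");cv2.imwrite("pics/w1.png",p[:,:,::-1]);np.savez("pics/w1.npz",p=p,d=d,v=m["view"])
E
```

```text
clock: 2.7
position: [0.3618, 0.1946, 0.3705]
ee_rot: [0.701, 0.713, 0.001, 0.001]
ft_force: [0.8, -0.2, 0.4]
grip_width: 1.0
clock: 3.32
position: [0.4652, 0.3616, 0.2401]
ee_rot: [0.701, 0.713, -0.001, -0.002]
ft_force: [-0.4, -0.5, 0.9]
grip_width: 1.001
[-0.06395271  0.37871248 -0.85024435  1.5374687   0.28364153  1.35764879
 -0.92255095] [0.46522517 0.36157176 0.24006935] [ 0.70102703  0.71313072 -0.00099665 -0.00216387] [-0.35518822 -0.50305194  0.86489533]
```

View pics/w1.png

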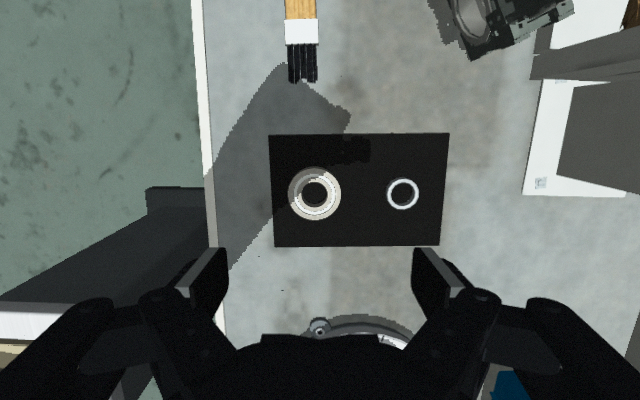

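The wrist picture shows the bearing centred near (315,194) and the ring near (403,194), both on the mat.

```bash
cat >> h.py <<'E'
def circ(m,p,box,thr,z,outer=True):
    u0,v0,u1,v1=box;g=cv2.cvtColor(p,cv2.COLOR_RGB2GRAY)[v0:v1,u0:u1];b=(g>thr).astype(np.uint8)
    cs,h=cv2.findContours(b,cv2.RETR_CCOMP,cv2.CHAIN_APPROX_NONE)
    out=[]
    for c,hh in zip(cs,h[0]):
        if len(c)<15: continue
        q=plane(m,c[:,0].astype(float)+[u0,v0],z);A=np.c_[2*q[:,:2],np.ones(len(q))];s=np.linalg.lstsq(A,(q[:,:2]**2).sum(1),rcond=None)[0]
        r=np.sqrt(s[2]+s[0]**2+s[1]**2);res=np.std(np.hypot(*(q[:,:2]-s[:2]).T))
        out.append(('hole' if hh[3]>=0 else 'outer',len(c),s[:2].round(4),round(r*1e3,2),round(res*1e3,2)))
    return out
E
python3 - <<'E'
from h import *
f=np.load("pics/w1.npz");p,d=f['p'],f['d'];m=dict(cams.camera_model("wrist"));m['view']=f['v']
g=p.mean(2);print(g[194,280:350].astype(int))
print(g[194,380:425].astype(int))
for t in (60,80,100):print(t,circ(m,p,(280,155,350,235),t,.019),circ(m,p,(380,165,430,225),t,.015))
C=cloud(m,d);print(C[194,290:345:6].round(4),C[194,385:421:4].round(4))
E
```

```text
[ 15  16  12  16  16  14  11  42 101 100 100 106 106  93 141 141 131 104
 123 199 194 108  42  26  24  25  24  24  26  25  27  22  27  29  28  27
  27  28  26  23  27  30  24  29  26  23  26 112 218 210 214 217 222 240
 238 228 225 211 205 205 192  35  28  18  25  25  27  25  26  26]
[ 27  26  27  23  23  35  79 163 225 217 177  56  23  30  25  24  25  28
  26  29  22  26  28  22  25  22  30  31  28  32  22  31  51  57 111 202
 229 216 150  30  24  26  24  26  28]
60 [('outer', 148, array([0.4589, 0.3422]), np.float64(30.81), np.float64(0.37)), ('hole', 73, array([0.4586, 0.3424]), np.float64(15.23), np.float64(0.39))] [('outer', 92, array([0.5626, 0.3441]), np.float64(19.08), np.float64(0.54)), ('hole', 68, array([0.5623, 0.3445]), np.float64(13.34), np.float64(0.74))]
80 [('outer', 148, array([0.459 , 0.3423]), np.float64(30.5), np.float64(0.38)), ('hole', 74, array([0.4586, 0.3425]), np.float64(15.49), np.float64(0.34))] [('outer', 90, array([0.563 , 0.3437]), np.float64(18.55), np.float64(0.37)), ('hole', 66, array([0.5629, 0.3438]), np.float64(14.16), np.float64(0.36))]
100 [('outer', 184, array([0.4599, 0.3419]), np.float64(29.57), np.float64(1.55)), ('hole', 81, array([0.4576, 0.3428]), np.float64(16.15), np.float64(1.12))] [('outer', 87, array([0.563 , 0.3437]), np.float64(18.32), np.float64(0.37)), ('hole', 67, array([0.5629, 0.3437]), np.float64(14.31), np.float64(0.35))]
[[0.4311 0.3427 0.0206]
 [0.438  0.3428 0.0204]
 [0.4443 0.3401 0.0087]
 [0.4513 0.3391 0.0042]
 [0.4587 0.3399 0.0071]
 [0.4659 0.3401 0.0072]
 [0.4732 0.3396 0.0047]
 [0.4797 0.3436 0.021 ]
 [0.4866 0.3438 0.0211]
 [0.4949 0.34   0.0048]] [[0.5442 0.3412 0.0068]
 [0.5464 0.344  0.018 ]
 [0.5546 0.3407 0.0039]
 [0.5592 0.3411 0.005 ]
 [0.5641 0.3411 0.0049]
 [0.5686 0.3415 0.0062]
 [0.5734 0.3416 0.0064]
 [0.5768 0.3428 0.0109]
 [0.5791 0.3446 0.0184]]
```

```bash
python3 -m jog '[[[-0.0064,-0.0193,-0.045],[0,0,0],100],[[0,0,-0.05],[0,0,0],100],[[0,0,-0.05],[0,0,0],100],[[0,0,-0.03],[0,0,0],100],[[0,0,0],[0,0,0],100]]' 30
python3 - <<'E'
from h import *
o=sensors.get_obs();print(o['joint_pos'],o['position'],o['ee_rot'],o['ft_force'])
p,d=cams.camera("wrist");m=cams.camera_model("wrist");cv2.imwrite("pics/w2.png",p[:,:,::-1]);np.savez("pics/w2.npz",p=p,d=d,v=m["view"])
for t in (60,80):print(t,circ(m,p,(250,155,410,365),t,.019))
E
```

```text
clock: 4.0
position: [0.4613, 0.3379, 0.0708]
ee_rot: [0.703, 0.712, 0.006, 0.003]
ft_force: [1.1, -0.7, 0.7]
grip_width: 1.005
[-0.08063928  0.49911221 -0.77873881  1.77128237  0.41069128  1.02681059
 -0.99942188] [0.46127822 0.33788831 0.07080315] [0.70263474 0.71152044 0.00590091 0.00287636] [ 1.079291   -0.7220088   0.74601208]
60 [('outer', 394, array([0.4705, 0.2633]), np.float64(38.46), np.float64(15.56)), ('outer', 284, array([0.4588, 0.3448]), np.float64(31.34), np.float64(0.56)), ('hole', 121, array([0.4588, 0.347 ]), np.float64(13.21), np.float64(0.65))]
80 [('outer', 395, array([0.4705, 0.2629]), np.float64(38.48), np.float64(15.55)), ('outer', 288, array([0.4587, 0.3447]), np.float64(31.14), np.float64(0.52)), ('hole', 142, array([0.4579, 0.3461]), np.float64(13.97), np.float64(1.27))]
```

View pics/w2.png

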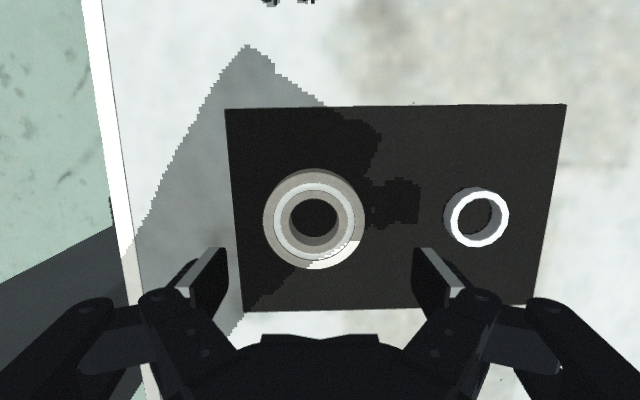

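The bearing appears at (314,218), between the pads in the jaw direction. I'll add a helper that gives the shift and turn to a target pose.

```bash
cat >> h.py <<'E'
from scipy.spatial.transform import Rotation as Ro
def go(target,yaw=90):
    o=sensors.get_obs();c=Ro.from_quat(o['ee_rot'])
    T=Ro.from_euler('z',yaw,degrees=True)*Ro.from_euler('x',180,degrees=True)
    print('t',round(o['clock'],2),'pos',np.round(o['position'],4),'d',np.round(np.array(target)-o['position'],4),'rot',np.round((T*c.inv()).as_rotvec(),4),'F',np.round(o['ft_force'],1),'T',np.round(o['torque'],2),'w',round(o['grip_width'],3))
E
python3 -c "
from h import *
go([.4588,.343,.026])"
```

```text
t 4.05 pos [0.462  0.3387 0.0723] d [-0.0032  0.0043 -0.0463] rot [-0.0056  0.0143 -0.0126] F [-0.6 -0.5  0.8] T [0.03 0.01 0.06] w 1.001
```

```bash
python3 -m jog '[[[-0.003,0.004,-0.02],[-0.0056,0.0143,-0.0126],100],[[0,0,-0.015],[0,0,0],100],[[0,0,0],[0,0,0],100]]' 30; python3 -c "
from h import *
go([.4588,.343,.024])"
```

```text
clock: 4.42
position: [0.461, 0.3436, 0.0393]
ee_rot: [0.708, 0.706, 0.002, 0.001]
ft_force: [-0.0, -0.2, -0.4]
grip_width: 1.0
t 4.42 pos [0.461  0.3436 0.0393] d [-0.0022 -0.0006 -0.0153] rot [-0.0021  0.0049  0.002 ] F [-0.  -0.2 -0.4] T [-0.02  0.01  0.02] w 1.0
```

```bash
python3 -m jog '[[[-0.002,-0.0006,-0.0175],[-0.002,0.005,0.002],100],[[0,0,0],[0,0,0],100]]' 30; python3 -c "
from h import *
go([.4588,.343,.021])
p,d=cams.camera('wrist');cv2.imwrite('pics/w3.png',p[:,:,::-1])"
```

```text
clock: 4.68
position: [0.4589, 0.3431, 0.0209]
ee_rot: [0.707, 0.707, -0.0, -0.0]
ft_force: [0.6, -0.0, 0.2]
grip_width: 0.998
t 4.67 pos [0.4589 0.3431 0.0209] d [-0.0001 -0.0001  0.0001] rot [-0.0001 -0.0003 -0.0002] F [ 0.6 -0.   0.2] T [-0.04  0.03  0.01] w 0.998
```

View pics/w3.png

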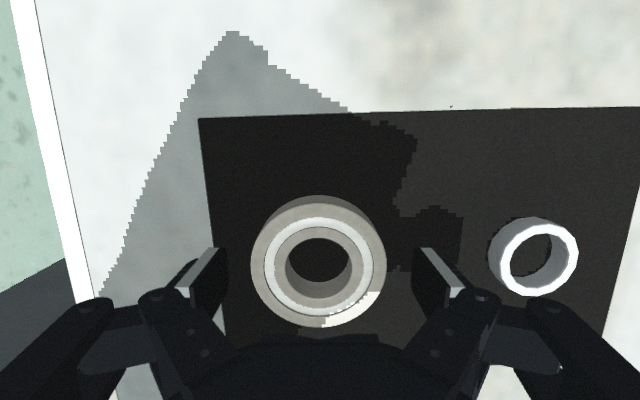

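```bash
python3 -m jog '[[[0,0,-0.0045],[0,0,0],100],[[0,0,0],[0,0,0],85],[[0,0,0],[0,0,0],60],[[0,0,0],[0,0,0],60],[[0,0,0],[0,0,0],60]]' 30; python3 -c "
from h import *
go([.4588,.343,.021])
p,d=cams.camera('wrist');cv2.imwrite('pics/w4.png',p[:,:,::-1])"
```

```text
clock: 5.35
position: [0.4597, 0.3441, 0.0182]
ee_rot: [0.707, 0.707, 0.001, 0.0]
ft_force: [0.1, 1.0, -2.1]
grip_width: 0.698
t 5.35 pos [0.4597 0.3441 0.0182] d [-0.0009 -0.0011  0.0028] rot [-0.0017  0.0019 -0.0003] F [ 0.1  1.  -2.1] T [ 0.06 -0.03 -0.  ] w 0.698
```

View pics/w4.png

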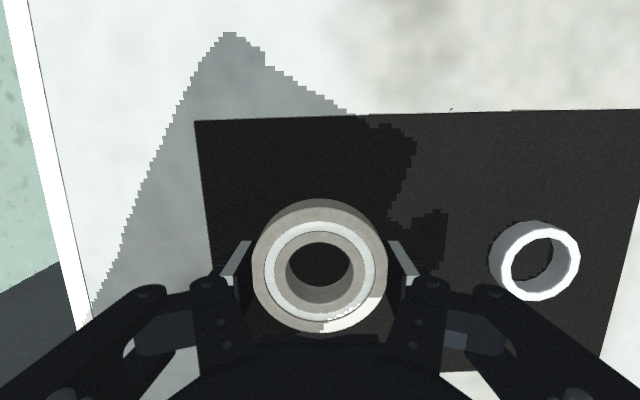

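Gripped at an opening of 0.698. The bearing is at (320,265), between the pads. Lifting.

```bash
python3 -m jog '[[[0,0,0],[0,0,0],50],[[0,0,0.03],[0,0,0],50],[[0,0,0.05],[0,0,0],50],[[0,0,0.05],[0,0,0],50],[[0,0,0.05],[0,0,0],50]]' 50; python3 -c "
from h import *
go([.4588,.343,.021])
p,d=cams.camera('wrist');cv2.imwrite('pics/w5.png',p[:,:,::-1])
p,d=cams.camera('scene');crop('s5.png',p,150,140,400,340,3)"
```

```text
clock: 6.02
position: [0.457, 0.3414, 0.1982]
ee_rot: [0.707, 0.707, -0.003, -0.001]
ft_force: [1.6, -0.5, -2.0]
grip_width: 0.695
t 6.03 pos [0.457  0.3414 0.1982] d [ 0.0018  0.0016 -0.1772] rot [ 0.0032 -0.0063 -0.0006] F [ 1.6 -0.5 -2. ] T [-0.02 -0.09  0.01] w 0.695
```

View pics/w5.png

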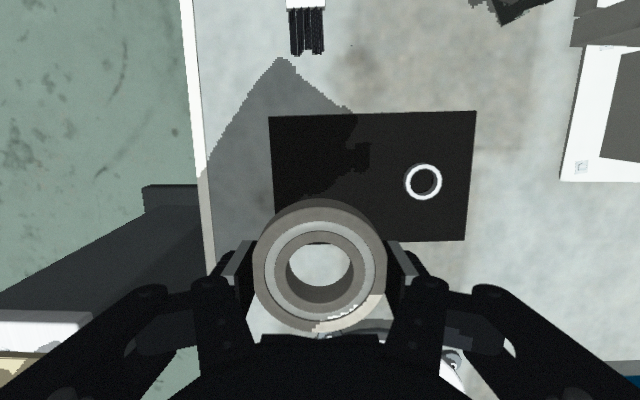

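View pics/s5.png

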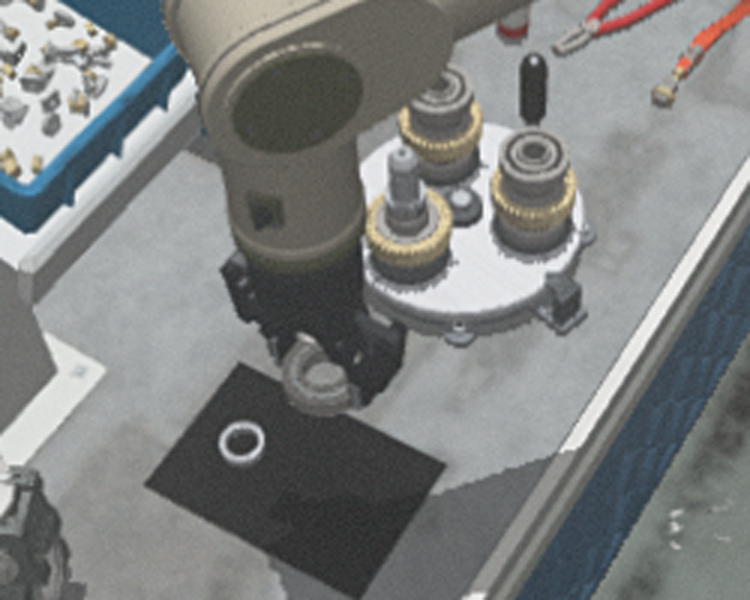

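The bearing is held level. Next I move above the carousel to measure the shaft with the wrist camera.

```bash
python3 -m jog '[[[0.0,-0.02,0.05],[0.003,-0.006,0],50],[[0.016,-0.04,0.03],[0,0,0],50],[[0.016,-0.055,0.02],[0,0,0],50],[[0.016,-0.055,0],[0,0,0],50],[[0.016,-0.055,0],[0,0,0],50]]'; python3 -m jog '[[[0.01,-0.05,0],[0,0,0],50],[[0.0,-0.03,0],[0,0,0],50],[[0,0,0],[0,0,0],50],[[0,0,0],[0,0,0],50]]'; python3 -c "
from h import *
go([.528,.118,.2])
p,d=cams.camera('wrist');m=cams.camera_model('wrist');cv2.imwrite('pics/w6.png',p[:,:,::-1]);np.savez('pics/w6.npz',p=p,d=d,v=m['view'])
print(sensors.get_obs()['joint_pos'])"
```

```text
clock: 6.75
position: [0.5211, 0.1157, 0.3018]
ee_rot: [0.704, 0.711, 0.003, 0.0]
ft_force: [1.5, 0.6, -3.1]
grip_width: 0.701
clock: 7.25
position: [0.531, 0.027, 0.2974]
ee_rot: [0.707, 0.707, 0.001, -0.001]
ft_force: [-0.3, 0.4, -1.4]
grip_width: 0.692
t 7.25 pos [0.531  0.027  0.2974] d [-0.003   0.091  -0.0974] rot [-0.0025 -0.     -0.0007] F [-0.3  0.4 -1.4] T [ 0.06  0.02 -0.07] w 0.692
[ 0.49379992  0.16243249 -0.69819238  1.60444455  0.1032288   1.41270495
 -0.2133238 ]
```

View pics/w6.png

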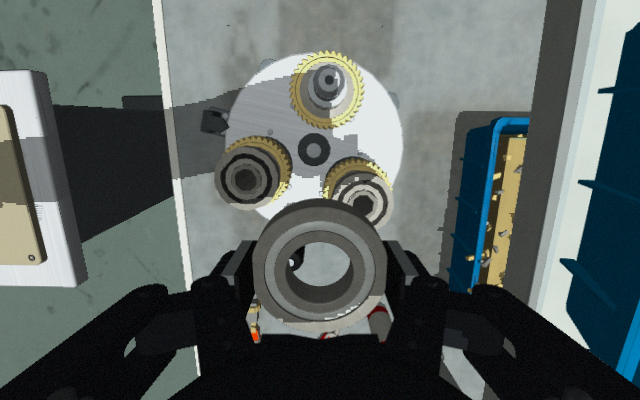

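Run:
```python
from h import *
f=np.load("pics/w6.npz");p,d=f['p'],f['d']
crop("c6a.png",p,280,40,380,140,6);crop("c6b.png",p,230,180,410,350,4)
m=dict(cams.camera_model("wrist"));m['view']=f['v'];C=cloud(m,d)
print(C[70:100:3,328].round(4))
```

```text
[[0.5372 0.1292 0.1715]
 [0.5371 0.1268 0.1734]
 [0.5372 0.125  0.1708]
 [0.5372 0.1228 0.1714]
 [0.5372 0.1204 0.173 ]
 [0.5373 0.1184 0.1715]
 [0.5373 0.1162 0.1717]
 [0.5373 0.114  0.1721]
 [0.5374 0.1121 0.168 ]
 [0.5375 0.1101 0.1643]]
```

View pics/c6a.png

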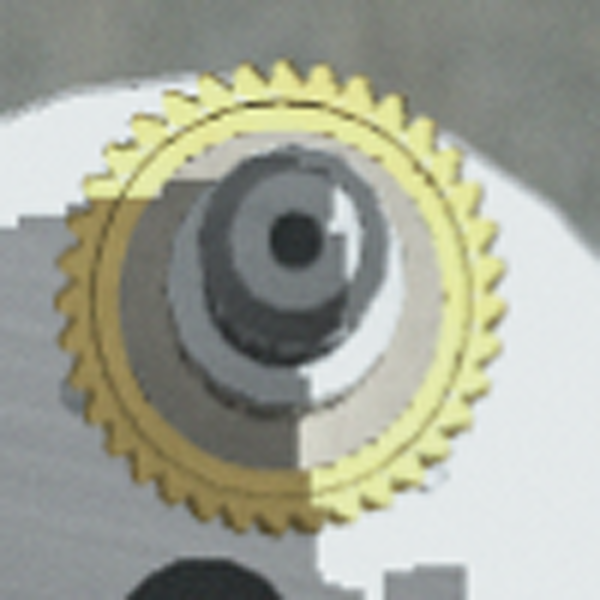

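View pics/c6b.png

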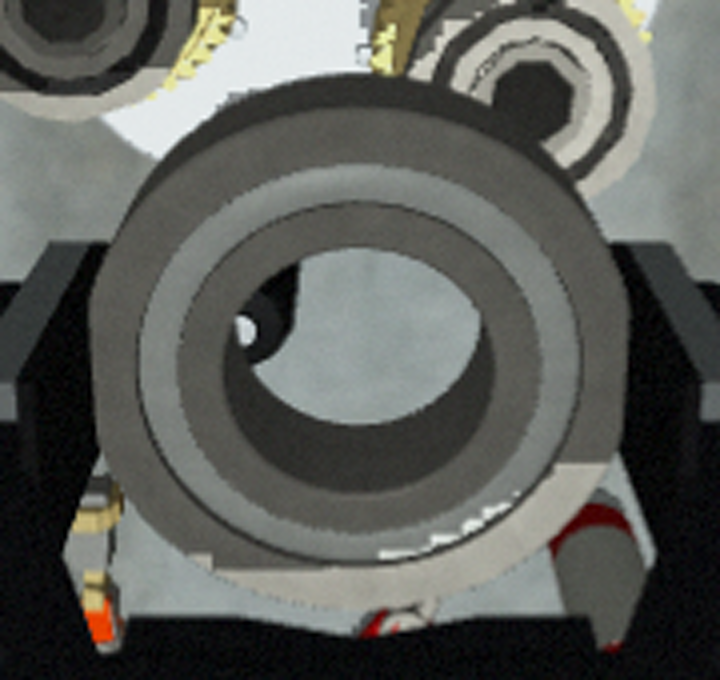

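Run:
```python
from h import *
f=np.load("pics/w6.npz");p,d=f['p'],f['d']
m=dict(cams.camera_model("wrist"));m['view']=f['v']
def fc(pts,z,u0,v0,s):
    q=plane(m,(np.array(pts,float)+.5)/s-.5+[u0,v0],z)[:,:2]
    A=np.c_[2*q,np.ones(len(q))];a=np.linalg.lstsq(A,(q**2).sum(1),rcond=None)[0];return a[:2].round(4),np.sqrt(a[2]+a[0]**2+a[1]**2).round(4)
t=np.array([.531,.027]);zt=.2974
for zz in (-.002,.001,.004):
  print(zz,[ (c-t,r) for c,r in (fc([(223,370),(497,370),(360,247),(360,493)],zt+zz,230,180,4),fc([(137,350),(582,350),(360,165),(360,565)],zt+zz,230,180,4))])
print(fc([(232,243),(355,243),(293,177),(293,312)],.172,280,40,6),fc([(268,240),(322,240),(295,213),(295,268)],.172,280,40,6))
print('wheel',fc([(62,298),(505,298),(283,62),(283,532)],.087,280,40,6))
g=p[...,:].astype(int)
print('depth bearing top',cloud(m,d)[[272,272,225,320],[270,372,320,320]].round(4))
print('hub',plane(m,[[313.5,150]],.036),plane(m,[[313.5,150]],.045))
```

```text
-0.002 [(array([-0.0003, -0.0016]), np.float64(0.0154)), (array([-0.0003, -0.0017]), np.float64(0.0251))]
0.001 [(array([-0.0003,  0.    ]), np.float64(0.0151)), (array([-3.e-04, -1.e-04]), np.float64(0.0245))]
0.004 [(array([-0.0003,  0.0016]), np.float64(0.0147)), (array([-0.0003,  0.0015]), np.float64(0.0239))]
(array([0.5376, 0.1217]), np.float64(0.008)) (array([0.5378, 0.1222]), np.float64(0.0034))
wheel (array([0.5384, 0.1222]), np.float64(0.0382))
depth bearing top [[0.5086 0.0268 0.297 ]
 [0.5539 0.0273 0.298 ]
 [0.5309 0.0489 0.2968]
 [0.5309 0.0007 0.2954]]
hub [[0.52339227 0.0561428  0.036     ]] [[0.52355967 0.05699115 0.045     ]]
```

```bash
python3 -m jog '[[[0.0035,0.045,-0.02],[-0.0025,0,0],50],[[0.0035,0.045,-0.025],[0,0,0],50],[[0,0.005,-0.03],[0,0,0],50],[[0,0,0],[0,0,0],50],[[0,0,0],[0,0,0],50]]'; python3 -c "
from h import *
go([.5382,.1225,.205])
p,d=cams.camera('wrist');m=cams.camera_model('wrist');crop('c7.png',p,220,160,420,340,4);np.savez('pics/w7.npz',p=p,d=d,v=m['view'])
"
```

```text
clock: 7.92
position: [0.5372, 0.1299, 0.2215]
ee_rot: [0.704, 0.71, 0.001, 0.0]
ft_force: [1.3, 0.2, -2.6]
grip_width: 0.691
t 7.92 pos [0.5372 0.1299 0.2215] d [ 0.001  -0.0074 -0.0165] rot [-0.0013  0.0018 -0.0075] F [ 1.3  0.2 -2.6] T [ 0.01 -0.01 -0.04] w 0.691
```

View pics/c7.png

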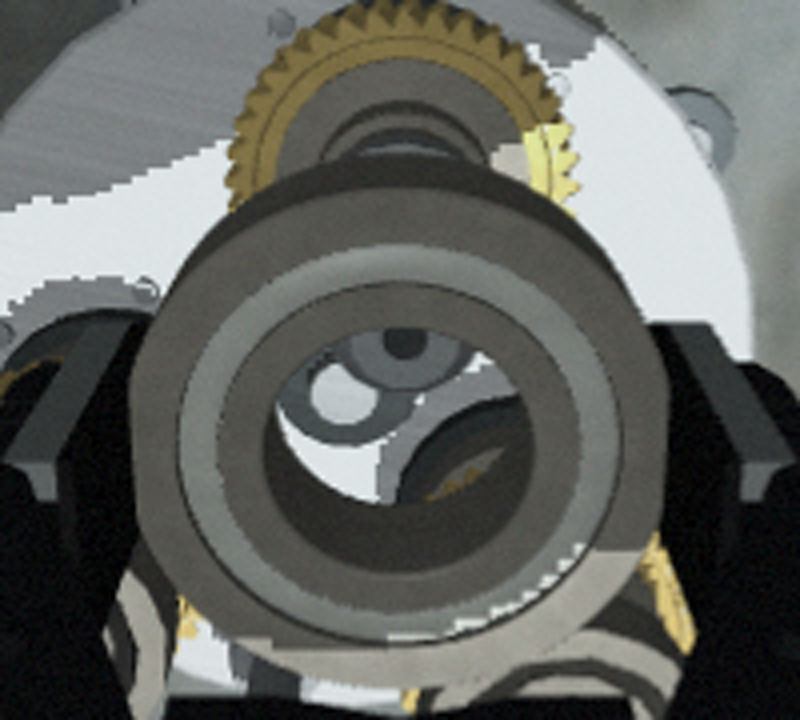

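Run:
```python
from h import *
f=np.load("pics/w7.npz");m=dict(cams.camera_model("wrist"));m['view']=f['v']
t=np.array([.5372,.1299]);zt=.2215
def fc(pts,z):
    q=plane(m,(np.array(pts,float)+.5)/4-.5+[220,160],z)[:,:2]
    A=np.c_[2*q,np.ones(len(q))];a=np.linalg.lstsq(A,(q**2).sum(1),rcond=None)[0];return a[:2].round(4),np.sqrt(a[2]+a[0]**2+a[1]**2).round(4)
print('hole',plane(m,[[320.6,245.9]],.172))
for z in (-.002,0,.001): print(fc([(263,450),(535,450),(399,327),(399,573)],zt+z),fc([(178,430),(621,430),(400,243),(400,645)],zt+z))
b=fc([(275,440),(400,505),(520,440)],zt-.015);print('bottom rim',b)
C=cloud(m,f['d']);print(C[[272,272,210,318],[270,370,320,320]].round(4))
```

```text
hole [[0.53763106 0.12104149 0.172     ]]
(array([0.5367, 0.1282]), np.float64(0.0154)) (array([0.5368, 0.1281]), np.float64(0.0251))
(array([0.5367, 0.1292]), np.float64(0.0151)) (array([0.5368, 0.1292]), np.float64(0.0247))
(array([0.5367, 0.1298]), np.float64(0.015)) (array([0.5368, 0.1297]), np.float64(0.0245))
bottom rim (array([0.5366, 0.1314]), np.float64(0.0174))
[[0.5147 0.1294 0.2211]
 [0.5595 0.1291 0.2201]
 [0.5368 0.1585 0.2214]
 [0.5372 0.106  0.2215]]
```

```bash
python3 -m jog '[[[0.0008,-0.008,-0.012],[-0.001,0.002,-0.007],50],[[0,0,-0.012],[0,0,0],50],[[0,0,0],[0,0,0],50],[[0,0,0],[0,0,0],50]]'; python3 -c "
from h import *
go([.538,.1219,.19])
p,d=cams.camera('wrist');m=cams.camera_model('wrist');crop('c8.png',p,220,160,420,340,4);np.savez('pics/w8.npz',p=p,d=d,v=m['view'])
"
```

```text
clock: 8.48
position: [0.539, 0.1192, 0.1973]
ee_rot: [0.708, 0.706, 0.001, 0.001]
ft_force: [-0.2, 0.4, -2.7]
grip_width: 0.693
t 8.47 pos [0.539  0.1192 0.1973] d [-0.001   0.0027 -0.0073] rot [0.0005 0.0019 0.0039] F [-0.2  0.4 -2.7] T [ 0.02  0.01 -0.01] w 0.693
```

View pics/c8.png

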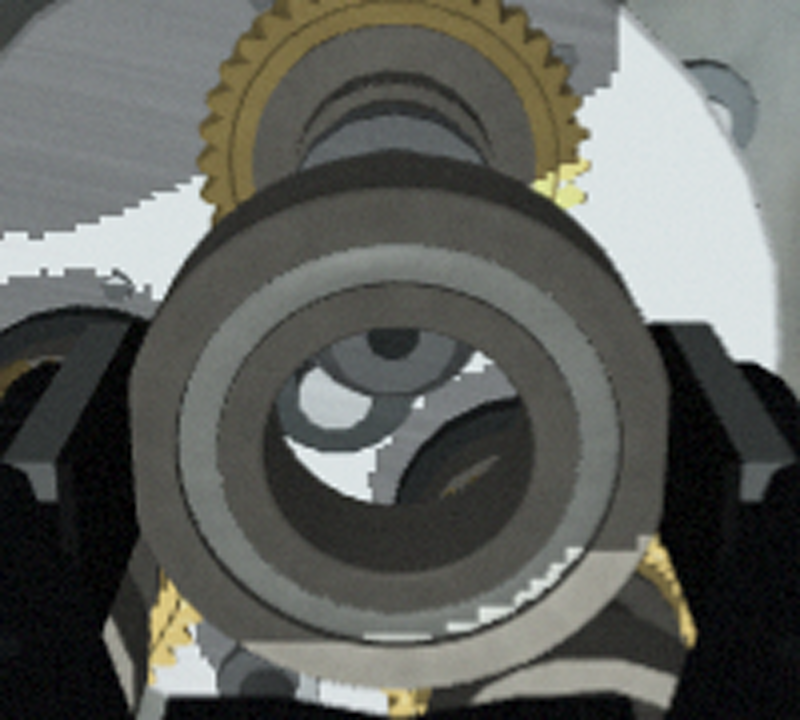

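Run:
```python
from h import *
f=np.load("pics/w8.npz");m=dict(cams.camera_model("wrist"));m['view']=f['v']
print(plane(m,[[318.1,245.1]],.172), plane(m,[[318.1,245.1]],.170)); go([0,0,0])
```

```text
[[0.53792852 0.1214502  0.172     ]] [[0.53792037 0.12059424 0.17      ]]
t 8.53 pos [0.5389 0.1193 0.1973] d [-0.5389 -0.1193 -0.1973] rot [0.0005 0.0018 0.0038] F [-0.2 -0.4 -2.1] T [-0.03  0.05 -0.01] w 0.695
```

```bash
python3 -m jog '[[[-0.0007,0.0025,0],[0,0.002,0.003],50],[[0,0,-0.007],[0,0,0],50],[[0,0,0],[0,0,0],50]]'; python3 -c "
from h import *
go([.5382,.1218,.18])"
```

```text
clock: 8.9
position: [0.5383, 0.1223, 0.1903]
ee_rot: [0.707, 0.707, 0.0, 0.0]
ft_force: [0.5, 0.0, -2.8]
grip_width: 0.691
t 8.9 pos [0.5383 0.1223 0.1903] d [-0.0001 -0.0005 -0.0103] rot [0.0003 0.0003 0.0001] F [ 0.5  0.  -2.8] T [ 0.05 -0.02 -0.01] w 0.691
```

```bash
python3 -m jog '[[[0,-0.0005,-0.006],[0,0,0],50],[[0,0,-0.006],[0,0,0],50],[[0,0,0],[0,0,0],50]]'; python3 -c "
from h import *
go([.5382,.1218,.17])
p,d=cams.camera('wrist');m=cams.camera_model('wrist');crop('c9.png',p,220,160,420,340,4)"
```

```text
clock: 9.28
position: [0.5382, 0.1217, 0.1772]
ee_rot: [0.707, 0.707, -0.0, 0.0]
ft_force: [-0.3, -0.4, -1.9]
grip_width: 0.693
t 9.28 pos [0.5382 0.1217 0.1772] d [-0.      0.0001 -0.0072] rot [ 0.0004 -0.      0.0001] F [-0.3 -0.4 -1.9] T [ 0.05 -0.06  0.01] w 0.693
```

View pics/c9.png

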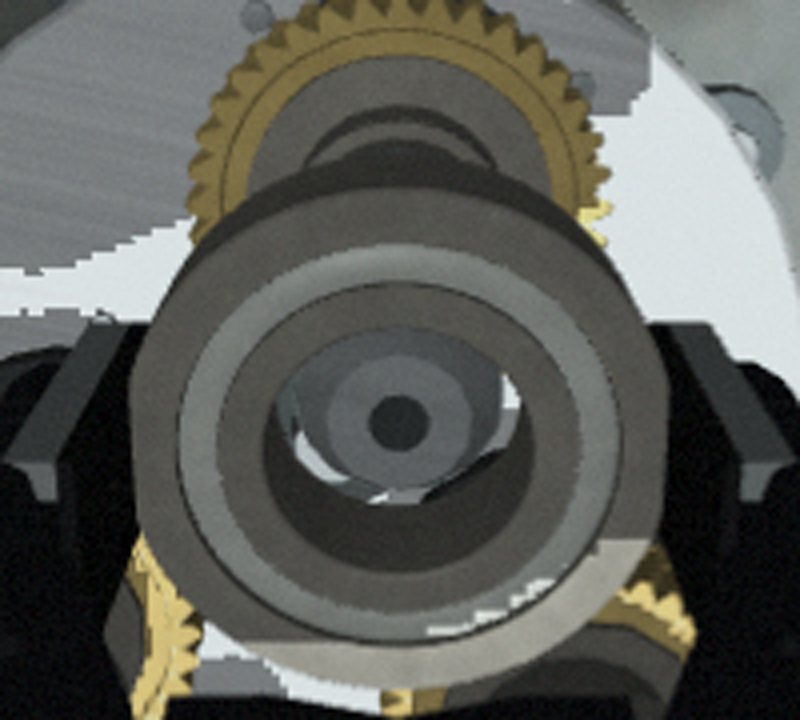

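The tip shows centred in the bore at crop (399,423), with no contact force. Continuing down.

```bash
python3 -m jog '[[[0,0,-0.006],[0,0,0],50],[[0,0,-0.006],[0,0,0],50],[[0,0,0],[0,0,0],50]]'; python3 -c "
from h import *
go([.5382,.1218,.17])"
```

```text
clock: 9.7
position: [0.5384, 0.1218, 0.1647]
ee_rot: [0.707, 0.707, 0.0, 0.0]
ft_force: [0.6, -0.3, -2.4]
grip_width: 0.692
t 9.7 pos [0.5384 0.1218 0.1647] d [-0.0002  0.      0.0053] rot [0.0003 0.0005 0.    ] F [ 0.6 -0.3 -2.4] T [0.01 0.05 0.06] w 0.692
```

```bash
python3 -m jog '[[[0,0,-0.007],[0,0,0],50],[[0,0,-0.007],[0,0,0],50],[[0,0,-0.005],[0,0,0],50],[[0,0,0],[0,0,0],50]]'; python3 -c "
from h import *
go([.5382,.1218,.138])"
```

```text
clock: 10.2
position: [0.5383, 0.1218, 0.1442]
ee_rot: [0.707, 0.707, 0.0, 0.0]
ft_force: [-0.3, -0.1, -2.3]
grip_width: 0.694
t 10.2 pos [0.5383 0.1218 0.1442] d [-0.0001  0.     -0.0062] rot [0.0003 0.0003 0.0001] F [-0.3 -0.1 -2.3] T [-0.    0.01 -0.  ] w 0.694
```

```bash
python3 -m jog '[[[0,0,-0.004],[0,0,0],50],[[0,0,-0.0015],[0,0,0],50],[[0,0,0],[0,0,0],50]]'; python3 -c "
from h import *
go([.5382,.1218,.138])"
```

```text
clock: 10.58
position: [0.5385, 0.1218, 0.1386]
ee_rot: [0.707, 0.707, 0.0, 0.0]
ft_force: [-0.4, 0.0, -2.1]
grip_width: 0.692
t 10.57 pos [0.5385 0.1218 0.1386] d [-0.0003 -0.     -0.0006] rot [0.0002 0.0007 0.0001] F [-0.4  0.  -2.1] T [-0.01 -0.02  0.05] w 0.692
```

```bash
python3 -m jog '[[[0,0,-0.001],[0,0,0],50],[[0,0,-0.001],[0,0,0],50]]'; python3 -c "
from h import *
go([.5382,.1218,.138])"
```

```text
clock: 10.82
position: [0.5391, 0.1218, 0.1383]
ee_rot: [0.707, 0.707, 0.0, 0.001]
ft_force: [-3.7, -1.8, 8.9]
grip_width: 0.689
t 10.82 pos [0.5391 0.1218 0.1383] d [-0.0009  0.     -0.0003] rot [0.0009 0.0021 0.0007] F [-3.7 -1.8  8.9] T [-0.36  0.84 -0.1 ] w 0.689
```

It is on the shoulder, with an upward force of about 11 N. Opening.

```bash
python3 -m jog '[[[0,0,0],[0,0,0],80],[[0,0,0],[0,0,0],95],[[0,0,0],[0,0,0],95],[[0,0,0],[0,0,0],95]]'; python3 -c "
from h import *
go([.5382,.1218,.138])
p,d=cams.camera('wrist');m=cams.camera_model('wrist');crop('c10.png',p,220,160,420,340,4)
p,d=cams.camera('scene');crop('s10.png',p,240,130,380,260,5)"
```

```text
clock: 11.32
position: [0.5397, 0.1221, 0.1391]
ee_rot: [0.707, 0.707, 0.001, 0.002]
ft_force: [0.1, 0.2, -0.2]
grip_width: 0.949
t 11.32 pos [0.5397 0.1221 0.1391] d [-0.0015 -0.0003 -0.0011] rot [0.0004 0.0041 0.0005] F [ 0.1  0.2 -0.2] T [-0.01  0.04  0.02] w 0.949
```

View pics/c10.png

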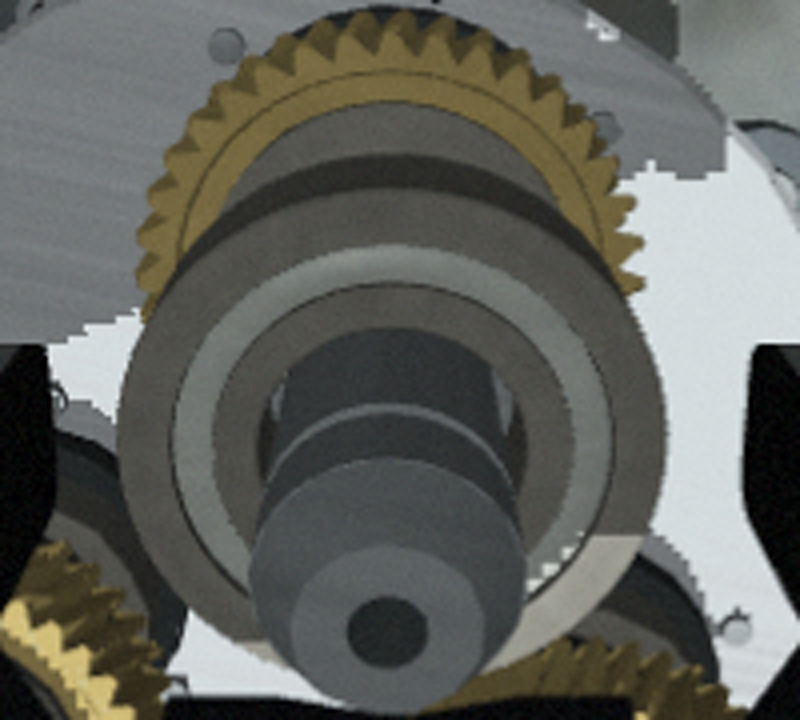

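View pics/s10.png

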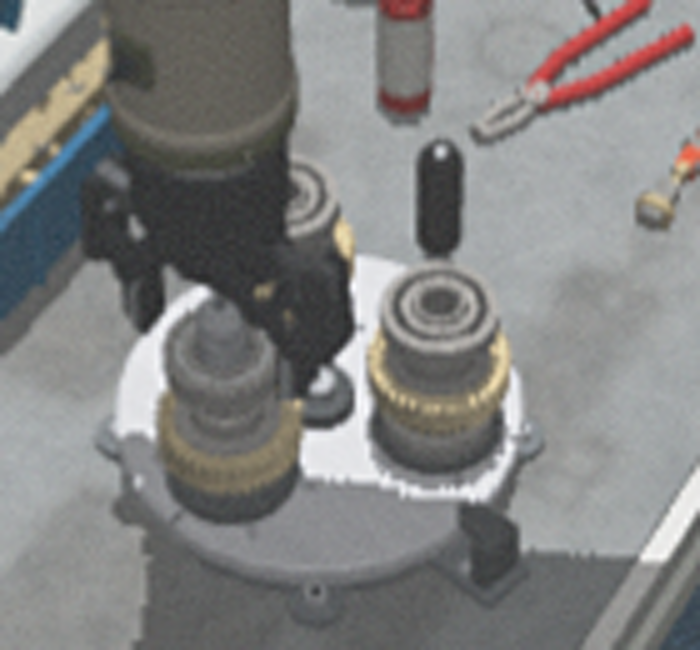

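The bearing sits on the shoulder, free of the fingers. I raise the arm and go to the ring.

```bash
python3 -m jog '[[[0,0,0.02],[0,0.004,0],100],[[0,0,0.04],[0,0,0],100],[[0,0,0.05],[0,0,0],100],[[0.004,0.035,0.03],[0,0,0],100],[[0.004,0.055,0],[0,0,0],100]]'; python3 -m jog '[[[0.005,0.055,-0.02],[0,0,0],100],[[0.005,0.055,-0.03],[0,0,0],100],[[0.005,0.02,-0.05],[0,0,0],100],[[0,0,-0.04],[0,0,0],100],[[0,0,0],[0,0,0],100]]';  python3 -c "
from h import *
go([.5629,.3438,.025])
p,d=cams.camera('wrist');m=cams.camera_model('wrist');cv2.imwrite('pics/w11.png',p[:,:,::-1]);np.savez('pics/w11.npz',p=p,d=d,v=m['view'])
print(sensors.get_obs()['joint_pos'])"
```

```text
clock: 12.05
position: [0.5481, 0.2086, 0.2831]
ee_rot: [0.711, 0.704, -0.001, 0.0]
ft_force: [0.3, 0.0, -0.9]
grip_width: 1.002
clock: 12.68
position: [0.5618, 0.3469, 0.1403]
ee_rot: [0.709, 0.705, 0.0, -0.0]
ft_force: [-0.1, -0.0, 0.5]
grip_width: 0.998
t 12.68 pos [0.5618 0.3469 0.1403] d [ 0.0011 -0.0031 -0.1153] rot [-0.001   0.0003  0.0059] F [-0.1 -0.   0.5] T [-0.05  0.02  0.  ] w 0.998
[-0.09154507  0.59738053 -0.75338236  1.45594134  0.41767622  1.24854491
 -0.8951751 ]
```

View pics/w11.png

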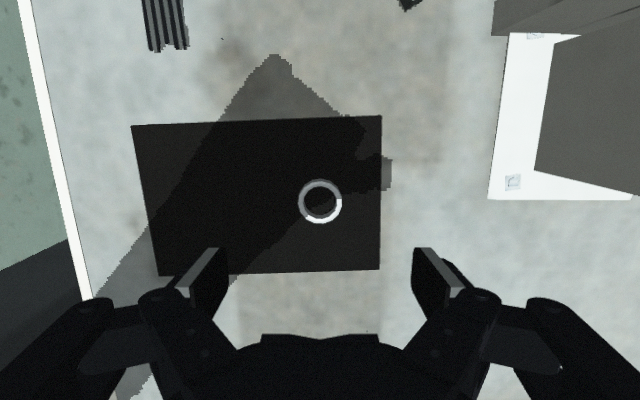

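```bash
python3 - <<'E'
from h import *
f=np.load("pics/w11.npz");m=dict(cams.camera_model("wrist"));m['view']=f['v']
for t in (50,60,80):print(t,circ(m,f['p'],(290,170,350,235),t,.015))
E
python3 -m jog '[[[0.001,-0.003,-0.04],[-0.001,0,0.006],70],[[0,0,-0.04],[0,0,0],65],[[0,0,-0.015],[0,0,0],65],[[0,0,0],[0,0,0],65]]' 25;  python3 -c "
from h import *
go([.5629,.3438,.0215])"
```

```text
50 [('outer', 128, array([0.5628, 0.3461]), np.float64(19.04), np.float64(0.47)), ('hole', 86, array([0.5627, 0.347 ]), np.float64(13.18), np.float64(0.44))]
60 [('outer', 125, array([0.5628, 0.346 ]), np.float64(18.93), np.float64(0.5)), ('hole', 89, array([0.5627, 0.347 ]), np.float64(13.4), np.float64(0.5))]
80 [('outer', 122, array([0.5629, 0.3454]), np.float64(18.47), np.float64(0.28)), ('hole', 93, array([0.5626, 0.3458]), np.float64(14.3), np.float64(0.26))]
clock: 13.22
position: [0.5693, 0.3456, 0.0562]
ee_rot: [0.709, 0.706, 0.008, 0.003]
ft_force: [-0.3, 0.3, 0.8]
grip_width: 0.647
t 13.22 pos [0.5693 0.3456 0.0562] d [-0.0064 -0.0018 -0.0347] rot [-0.0079  0.0151  0.0041] F [-0.3  0.3  0.8] T [ 0.01 -0.01 -0.02] w 0.647
```

```bash
python3 -m jog '[[[-0.0064,-0.0006,-0.014],[-0.008,0.015,0.004],65],[[0,0,-0.008],[0,0,0],65],[[0,0,0],[0,0,0],65]]' 25;  python3 -c "
from h import *
go([.5629,.345,.0215])
p,d=cams.camera('wrist');m=cams.camera_model('wrist');cv2.imwrite('pics/w12.png',p[:,:,::-1]);print(circ(m,p,(220,150,420,335),60,.015))"
```

```text
clock: 13.6
position: [0.5642, 0.346, 0.0369]
ee_rot: [0.707, 0.707, 0.002, 0.001]
ft_force: [0.2, 1.3, -0.4]
grip_width: 0.647
t 13.6 pos [0.5642 0.346  0.0369] d [-0.0013 -0.001  -0.0154] rot [-0.0018  0.0035  0.0005] F [ 0.2  1.3 -0.4] T [ 0.01 -0.01  0.03] w 0.647
[('outer', 103, array([0.6018, 0.3393]), np.float64(9.83), np.float64(3.57)), ('outer', 105, array([0.5261, 0.3396]), np.float64(9.9), np.float64(3.54)), ('outer', 205, array([0.5617, 0.3468]), np.float64(19.26), np.float64(0.67)), ('hole', 129, array([0.5617, 0.3482]), np.float64(12.07), np.float64(0.62)), ('outer', 236, array([0.6256, 0.3694]), np.float64(22.26), np.float64(6.17))]
```

View pics/w12.png

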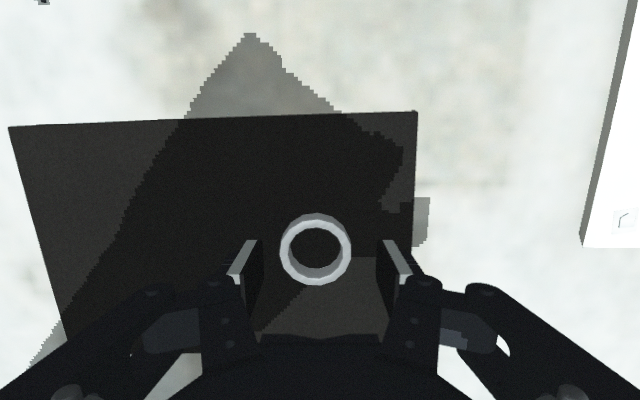

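```bash
python3 -m jog '[[[-0.002,-0.0005,-0.0085],[-0.002,0.0035,0],65],[[0,0,-0.006],[0,0,0],65],[[0,0,0],[0,0,0],65]]' 25;  python3 -c "
from h import *
go([.562,.345,.0205])"
```

```text
clock: 14.02
position: [0.5623, 0.3458, 0.0221]
ee_rot: [0.707, 0.707, 0.0, 0.0]
ft_force: [0.4, -0.8, 0.6]
grip_width: 0.65
t 14.03 pos [0.5623 0.3458 0.0221] d [-0.0003 -0.0008 -0.0016] rot [-0.0001  0.0004  0.0003] F [ 0.4 -0.8  0.6] T [ 0.02 -0.    0.01] w 0.65
```

```bash
python3 -m jog '[[[0,0,-0.0015],[0,0,0],55],[[0,0,0],[0,0,0],45],[[0,0,0],[0,0,0],35],[[0,0,0],[0,0,0],30],[[0,0,0],[0,0,0],30]]' 30;  python3 -c "
from h import *
go([.562,.345,.0205])
p,d=cams.camera('wrist');m=cams.camera_model('wrist');crop('c13.png',p,220,160,420,340,4)"
```

```text
clock: 14.65
position: [0.5628, 0.3463, 0.0214]
ee_rot: [0.707, 0.707, 0.001, 0.0]
ft_force: [0.3, -0.2, 0.5]
grip_width: 0.414
t 14.65 pos [0.5628 0.3463 0.0214] d [-0.0008 -0.0013 -0.0009] rot [-0.0011  0.0016  0.0004] F [ 0.3 -0.2  0.5] T [ 0.06 -0.01 -0.03] w 0.414
```

View pics/c13.png

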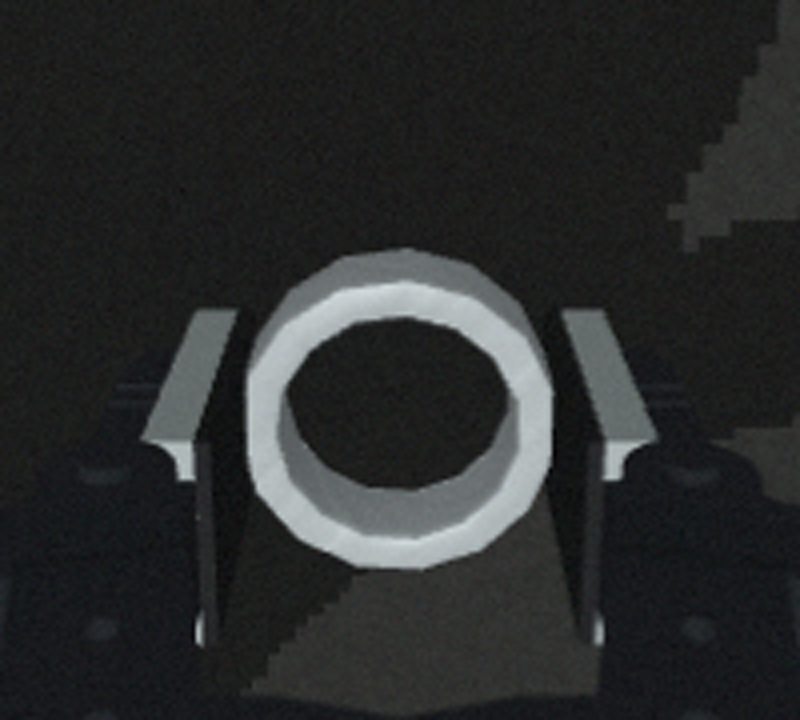

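Gripped at 0.414, with the ring centred at crop (400,425). Lifting and moving to the shaft.

```bash
python3 -m jog '[[[0,0,0.02],[0,0,0],30],[[0,0,0.05],[0,0,0],30],[[0,0,0.055],[0,0,0],30],[[0,-0.01,0.055],[0,0,0],30],[[-0.003,-0.04,0.04],[0,0,0],30]]' 40; python3 -m jog '[[[-0.006,-0.055,0.01],[0,0,0],30],[[-0.006,-0.05,0],[0,0,0],30],[[-0.006,-0.045,0],[0,0,0],30],[[-0.004,-0.015,0],[0,0,0],30],[[0,0,0],[0,0,0],30]]' 40; python3 -c "
from h import *
go([.5384,.1218,.205])"
```

```text
clock: 15.32
position: [0.5558, 0.2971, 0.2495]
ee_rot: [0.705, 0.709, -0.001, -0.001]
ft_force: [1.0, -0.7, 0.2]
grip_width: 0.411
clock: 15.95
position: [0.5331, 0.1262, 0.2707]
ee_rot: [0.706, 0.708, 0.004, 0.003]
ft_force: [-0.1, -0.2, 0.3]
grip_width: 0.409
t 15.95 pos [0.5331 0.1262 0.2707] d [ 0.0053 -0.0044 -0.0657] rot [-0.0011  0.0099 -0.0035] F [-0.1 -0.2  0.3] T [-0.01 -0.01  0.  ] w 0.409
```

```bash
python3 -m jog '[[[0.0053,-0.0044,-0.03],[-0.001,0.01,-0.003],30],[[0,0,-0.023],[0,0,0],30],[[0,0,0],[0,0,0],30],[[0,0,0],[0,0,0],30]]' 40; python3 -c "
from h import *
go([.5384,.1218,.205])
p,d=cams.camera('wrist');m=cams.camera_model('wrist');crop('c14.png',p,220,160,420,340,4);np.savez('pics/w14.npz',p=p,d=d,v=m['view'])"
```

```text
clock: 16.45
position: [0.5389, 0.1268, 0.2204]
ee_rot: [0.705, 0.709, 0.002, 0.001]
ft_force: [0.3, -1.2, -0.3]
grip_width: 0.415
t 16.45 pos [0.5389 0.1268 0.2204] d [-0.0005 -0.005  -0.0154] rot [-0.0018  0.004  -0.0058] F [ 0.3 -1.2 -0.3] T [-0.03 -0.06  0.02] w 0.415
```

View pics/c14.png

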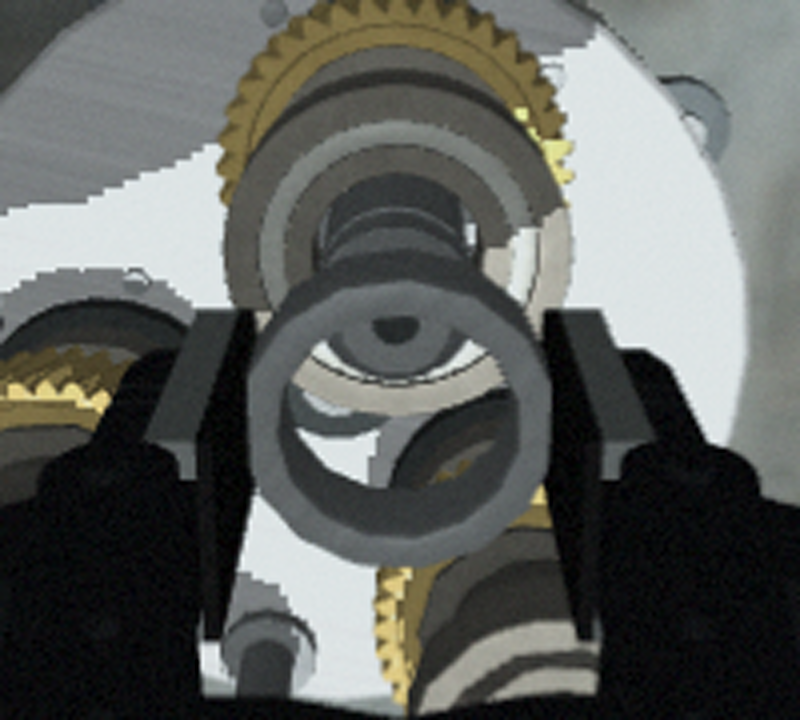

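Run:
```python
from h import *
f=np.load("pics/w14.npz");m=dict(cams.camera_model("wrist"));m['view']=f['v']
t=np.array([.5389,.1268]);zt=.2204
def fc(pts,z):
    q=plane(m,(np.array(pts,float)+.5)/4-.5+[220,160],z)[:,:2]
    A=np.c_[2*q,np.ones(len(q))];a=np.linalg.lstsq(A,(q**2).sum(1),rcond=None)[0];return a[:2].round(4)-t,np.sqrt(a[2]+a[0]**2+a[1]**2).round(4)
print('hole',plane(m,[[318.6,241.9]],.172))
for z in (-.0084,-.0064,-.004): print(fc([(247,410),(552,410),(400,278),(400,567)],zt+z),fc([(278,420),(522,420),(400,309),(400,538)],zt+z))
C=cloud(m,f['d']);print(C[[262,262,298],[286,354,320]].round(4))
```

```text
hole [[0.53821738 0.12130561 0.172     ]]
(array([-0.0004, -0.0015]), np.float64(0.0184)) (array([-0.0003, -0.0014]), np.float64(0.0146))
(array([-0.0004, -0.0005]), np.float64(0.0182)) (array([-0.0003, -0.0004]), np.float64(0.0144))
(array([-0.0004,  0.0007]), np.float64(0.0178)) (array([-0.0003,  0.0009]), np.float64(0.0142))
[[0.523  0.1287 0.2142]
 [0.5546 0.1285 0.2136]
 [0.5389 0.1099 0.2143]]
```

```bash
python3 -m jog '[[[-0.0004,-0.005,-0.012],[-0.002,0.004,-0.006],30],[[0,0,-0.01],[0,0,0],30],[[0,0,0],[0,0,0],30]]' 40; python3 -c "
from h import *
go([.5385,.1218,.185])"
```

```text
clock: 16.88
position: [0.5388, 0.1217, 0.198]
ee_rot: [0.707, 0.707, 0.0, 0.001]
ft_force: [-0.8, -0.7, -0.6]
grip_width: 0.411
t 16.88 pos [0.5388 0.1217 0.198 ] d [-0.0003  0.0001 -0.013 ] rot [0.0004 0.0012 0.0005] F [-0.8 -0.7 -0.6] T [0.01 0.   0.  ] w 0.411
```

```bash
python3 -m jog '[[[-0.0003,0,-0.006],[0,0.001,0],30],[[0,0,-0.006],[0,0,0],30],[[0,0,-0.003],[0,0,0],30],[[0,0,0],[0,0,0],30]]' 40; python3 -c "
from h import *
go([.5385,.1218,.185])
p,d=cams.camera('wrist');m=cams.camera_model('wrist');crop('c15.png',p,220,160,420,340,4)"
```

```text
clock: 17.38
position: [0.5385, 0.122, 0.1821]
ee_rot: [0.707, 0.707, 0.0, 0.0]
ft_force: [0.4, 0.1, -1.9]
grip_width: 0.414
t 17.38 pos [0.5385 0.122  0.1821] d [-0.     -0.0002  0.0029] rot [-0.      0.0004  0.0003] F [ 0.4  0.1 -1.9] T [0.11 0.01 0.03] w 0.414
```

View pics/c15.png

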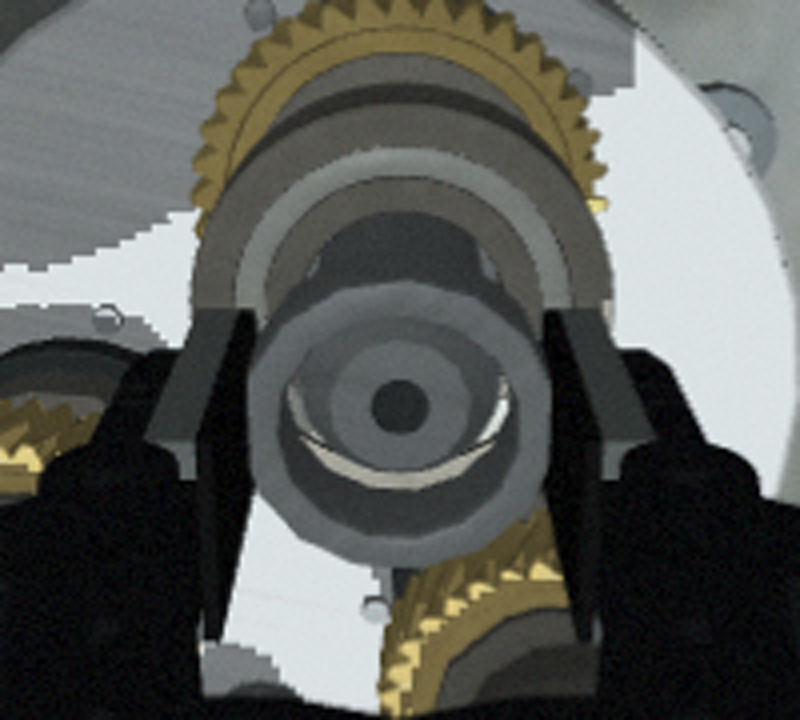

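```bash
python3 -m jog '[[[0,0,-0.006],[0,0,0],30],[[0,0,-0.006],[0,0,0],30],[[0,0,-0.006],[0,0,0],30],[[0,0,-0.003],[0,0,0],30],[[0,0,0],[0,0,0],30]]' 40; python3 -c "
from h import *
go([.5385,.1218,.1574])"
```

```text
clock: 18.05
position: [0.5386, 0.1221, 0.1598]
ee_rot: [0.707, 0.707, 0.0, 0.0]
ft_force: [-0.5, -0.1, -0.9]
grip_width: 0.412
t 18.05 pos [0.5386 0.1221 0.1598] d [-0.0001 -0.0003 -0.0024] rot [-0.0001  0.0007  0.0003] F [-0.5 -0.1 -0.9] T [0.09 0.02 0.06] w 0.412
```

```bash
python3 -m jog '[[[0,0,-0.0015],[0,0,0],30],[[0,0,-0.001],[0,0,0],30],[[0,0,-0.0007],[0,0,0],30]]' 40; python3 -c "
from h import *
go([.5385,.1218,.1574])"
```

```text
clock: 18.42
position: [0.5389, 0.1221, 0.1573]
ee_rot: [0.707, 0.707, 0.0, 0.001]
ft_force: [-3.8, -0.7, 8.8]
grip_width: 0.413
t 18.43 pos [0.5389 0.1221 0.1573] d [-0.0004 -0.0003  0.0001] rot [0.0002 0.0014 0.0004] F [-3.8 -0.7  8.8] T [-0.25  0.74  0.05] w 0.413
```

Contact is at the expected height. I release and check.

```bash
python3 -m jog '[[[0,0,0],[0,0,0],50],[[0,0,0],[0,0,0],60],[[0,0,0],[0,0,0],65],[[0,0,0],[0,0,0],65]]' 40; python3 -c "
from h import *
go([.5385,.1218,.1574])"
python3 -m jog '[[[0,0,0.03],[0,0,0],65],[[0,0,0.05],[0,0,0],65],[[0,-0.02,0.05],[0,0,0],65],[[0,-0.04,0.02],[0,0,0],65],[[0,-0.04,0],[0,0,0],65]]'
python3 -m jog '[[[0,0,0],[0,0,0],65],[[0,0,0],[0,0,0],65]]'
python3 -c "
from h import *
go([.5385,.1218,.1574])
p,d=cams.camera('wrist');m=cams.camera_model('wrist');cv2.imwrite('pics/w16.png',p[:,:,::-1]);np.savez('pics/w16.npz',p=p,d=d,v=m['view'])
p,d=cams.camera('scene');crop('s16.png',p,240,130,380,260,5)"
```

```text
clock: 18.92
position: [0.539, 0.1218, 0.1573]
ee_rot: [0.707, 0.707, 0.0, 0.001]
ft_force: [0.2, -0.5, -0.6]
grip_width: 0.65
t 18.93 pos [0.539  0.1218 0.1573] d [-0.0005 -0.      0.0001] rot [0.0004 0.0017 0.0006] F [ 0.2 -0.5 -0.6] T [0.02 0.03 0.  ] w 0.65
clock: 19.55
position: [0.5374, 0.0229, 0.3118]
ee_rot: [0.705, 0.71, 0.0, 0.0]
ft_force: [1.1, -0.1, -0.5]
grip_width: 0.649
clock: 19.8
position: [0.5375, 0.0198, 0.312]
ee_rot: [0.706, 0.708, 0.0, 0.001]
ft_force: [0.3, -0.6, -0.5]
grip_width: 0.65
t 19.8 pos [0.5375 0.0198 0.312 ] d [ 0.001   0.102  -0.1546] rot [ 0.0007  0.0013 -0.0018] F [ 0.3 -0.6 -0.5] T [0.01 0.06 0.  ] w 0.65
```

View pics/w16.png

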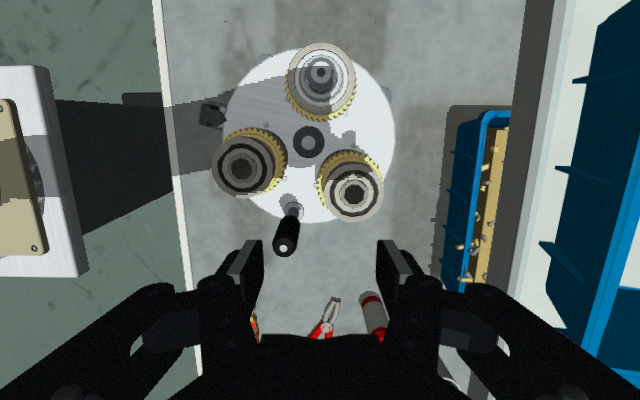

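View pics/s16.png

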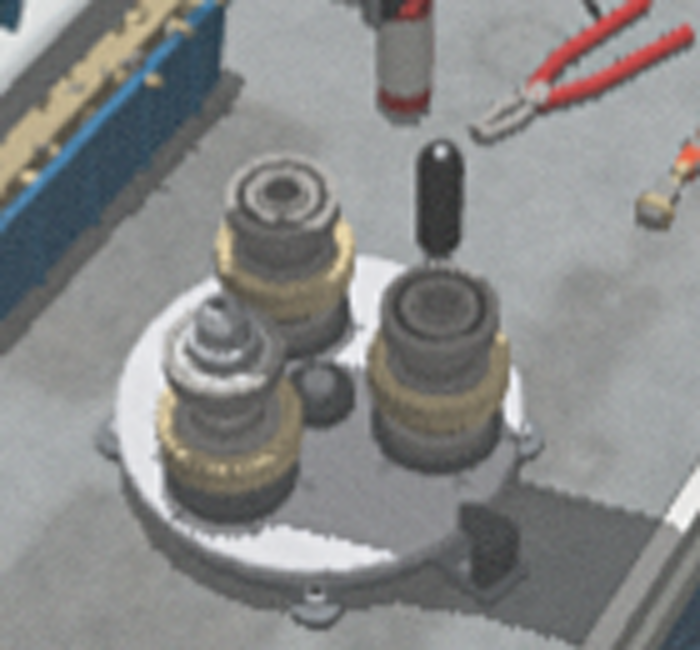

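The ring sits on the bearing with the shaft tip through it at (321,72). The handle top is at (283,247) and the pointer near (210,117). Next I measure the axis, handle and pointer.

Run:
```python
from h import *
f=np.load("pics/w16.npz");p=f['p']
crop("c16a.png",p,180,30,280,140,6);crop("c16b.png",p,260,185,320,265,7);crop("c16c.png",p,280,40,400,170,5)
```

```text
(no output)
```

View pics/c16a.png

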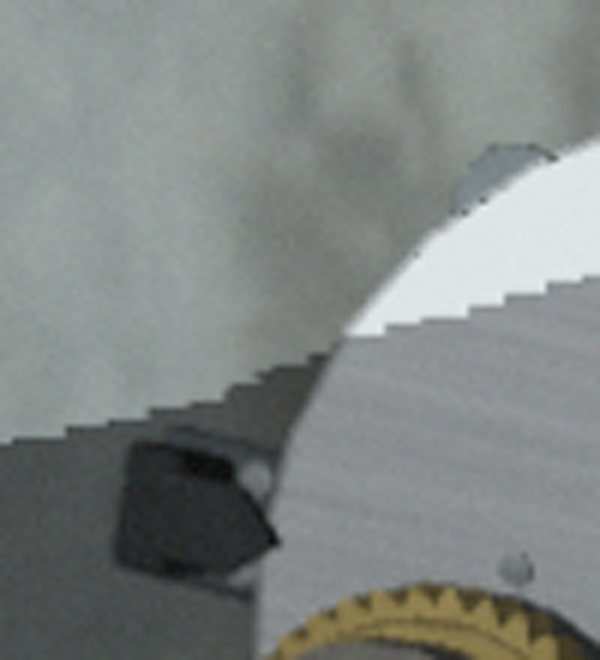

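View pics/c16b.png

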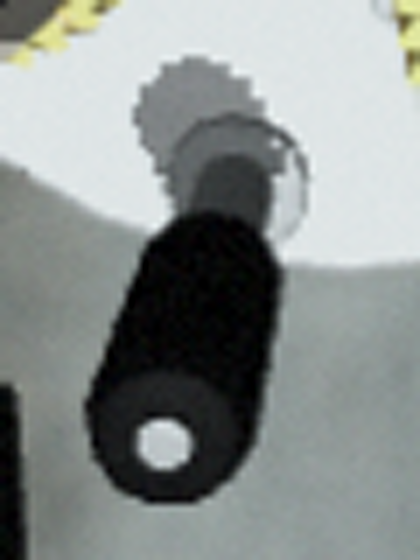

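View pics/c16c.png

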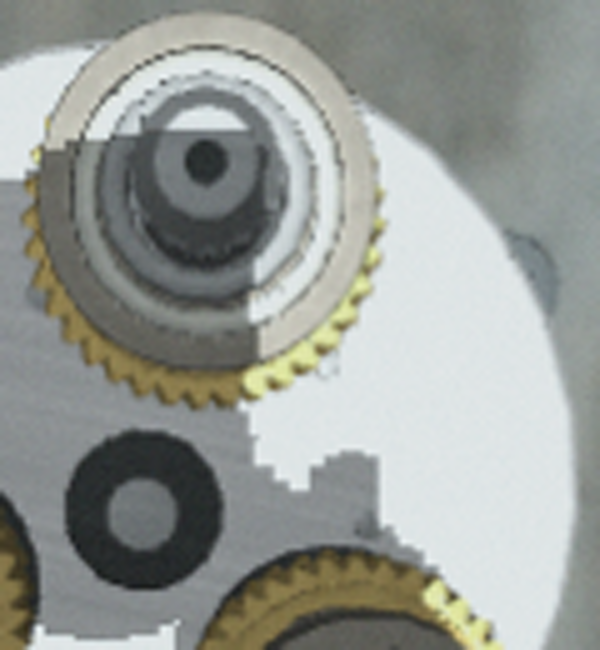

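Run:
```python
from h import *
f=np.load("pics/w16.npz");m=dict(cams.camera_model("wrist"));m['view']=f['v']
cv=lambda P,s,o:(np.array(P,float)+.5)/s-.5+o
A=cv([(345,338),(300,420),(275,490),(262,580),(410,260),(480,200)],6,[180,30]);B=cv([(575,500),(565,420),(500,240),(420,140)],5,[280,40])
q=plane(m,np.r_[A,B],.036)[:,:2];M=np.c_[2*q,np.ones(len(q))];a=np.linalg.lstsq(M,(q**2).sum(1),rcond=None)[0]
print('axis fit',a[:2],np.sqrt(a[2]+a[0]**2+a[1]**2))
hub=plane(m,cv([(143,513)],5,[280,40]),.036)[0];print('hub',hub)
sh=plane(m,[[320.8,71.8]],.172)[0,:2];ha=plane(m,[[283.,248.]],.16)[0,:2];pt=plane(m,[[226.2,120.1]],.046)[0,:2]
ax=(sh*95+ha*66)/161;print('shaft',sh,'handle',ha,'d',np.linalg.norm(sh-ha),'axis',ax,'ptr',pt)
for c in (ax,a[:2],hub[:2]):
    v=sh-c;w=pt-c;h=ha-c;print(np.linalg.norm(v),np.linalg.norm(w),np.linalg.norm(h),np.degrees([np.arctan2(x[1],x[0]) for x in (v,w,h)]).round(1))
```

```text
axis fit [0.52350308 0.05827931] 0.1096990747631286
hub [0.52317811 0.05643334 0.036     ]
shaft [0.53838013 0.12200908] handle [ 0.50213388 -0.03556108] d 0.16168533338609656 axis [0.52352142 0.0574151 ] ptr [0.42280528 0.08408274]
0.06628094412100853 0.10418686211598834 0.09540438926508805 [  77.   165.2 -103. ]
0.06544317968438938 0.10395125000088602 0.09624272845356223 [  76.9  165.6 -102.8]
0.06731478086302067 0.10411144256061565 0.0943707193199831 [  76.9  164.6 -102.9]
```

The axis is at about (0.5235, 0.0574). The shaft stands at 77.0° and the pointer at about 165.5°, so the table needs about +88.5°. The handle is at (0.502,-0.0356). Approaching the handle.

```bash
python3 -m jog '[[[-0.0175,-0.027,0],[0,0.001,-0.002],75],[[-0.0175,-0.027,-0.025],[0,0,0],75],[[0,0,-0.025],[0,0,0],75],[[0,0,0],[0,0,0],75]]'; python3 -c "
from h import *
go([.502,-.0356,.2])
p,d=cams.camera('wrist');m=cams.camera_model('wrist');cv2.imwrite('pics/w17.png',p[:,:,::-1]);np.savez('pics/w17.npz',p=p,d=d,v=m['view']);print(sensors.get_obs()['joint_pos'])"
```

```text
clock: 20.4
position: [0.5014, -0.0312, 0.26]
ee_rot: [0.704, 0.71, -0.0, -0.0]
ft_force: [0.1, 1.0, 0.2]
grip_width: 0.753
t 20.4 pos [ 0.5014 -0.0312  0.26  ] d [ 0.0006 -0.0044 -0.06  ] rot [-0.0005 -0.0009 -0.0076] F [0.1 1.  0.2] T [ 0.02  0.01 -0.03] w 0.753
[ 0.63804895  0.10844299 -0.70545191  1.73030934  0.07217464  1.32844825
 -0.07418098]
```

View pics/w17.png

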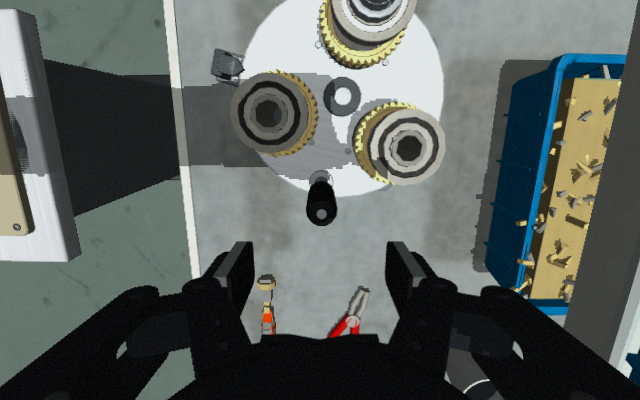

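The handle top shows at (321,215), in line with the jaw centre. Descending on it.

```bash
python3 - <<'E'
from h import *
f=np.load("pics/w17.npz");m=dict(cams.camera_model("wrist"));m['view']=f['v'];print(plane(m,[[320.5,215]],.16))
E
python3 -m jog '[[[0.0006,-0.0044,-0.035],[0,-0.001,-0.0076],75],[[0,0,-0.035],[0,0,0],75],[[0,0,-0.01],[0,0,0],75],[[0,0,0],[0,0,0],75]]'; python3 -c "
from h import *
go([.502,-.0356,.13])
p,d=cams.camera('wrist');m=cams.camera_model('wrist');cv2.imwrite('pics/w18.png',p[:,:,::-1])"
```

```text
[[ 0.5025774  -0.03652623  0.16      ]]
clock: 20.95
position: [0.5061, -0.0327, 0.1846]
ee_rot: [0.706, 0.709, 0.003, 0.003]
ft_force: [-0.3, 0.2, 1.3]
grip_width: 0.749
t 20.95 pos [ 0.5061 -0.0327  0.1846] d [-0.0041 -0.0029 -0.0546] rot [-0.0003  0.0086 -0.0044] F [-0.3  0.2  1.3] T [ 0.02  0.03 -0.02] w 0.749
```

View pics/w18.png

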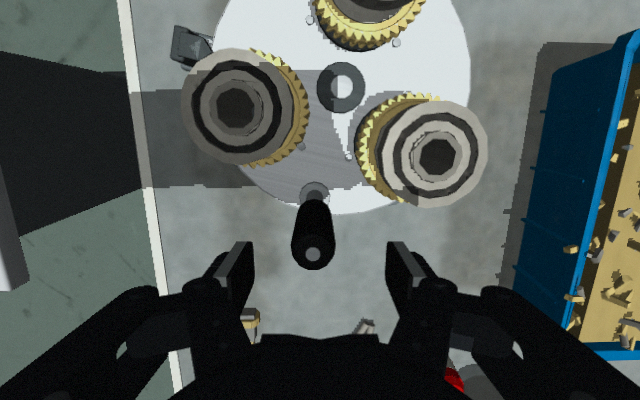

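```bash
python3 -m jog '[[[-0.004,-0.003,-0.02],[0,0.0086,-0.004],75],[[0,0,-0.02],[0,0,0],75],[[0,0,-0.008],[0,0,0],75],[[0,0,0],[0,0,0],75]]'; python3 -c "
from h import *
go([.5025,-.0356,.13])"
```

```text
clock: 21.5
position: [0.5033, -0.0364, 0.1371]
ee_rot: [0.707, 0.707, 0.001, 0.002]
ft_force: [-0.5, 0.5, -0.2]
grip_width: 0.751
t 21.5 pos [ 0.5033 -0.0364  0.1371] d [-0.0008  0.0008 -0.0071] rot [0.0009 0.0036 0.0005] F [-0.5  0.5 -0.2] T [ 0.02 -0.05  0.04] w 0.751
```

```bash
python3 -m jog '[[[-0.0008,0.0008,-0.005],[0,0.0036,0],60],[[0,0,0],[0,0,0],45],[[0,0,0],[0,0,0],30],[[0,0,0],[0,0,0],15],[[0,0,0],[0,0,0],10]]' 40; python3 -m jog '[[[0,0,0],[0,0,0],10],[[0,0,0],[0,0,0],10]]'; python3 -c "
from h import *
go([.5025,-.0356,.13])
p,d=cams.camera('wrist');m=cams.camera_model('wrist');cv2.imwrite('pics/w19.png',p[:,:,::-1])"
```

```text
clock: 22.12
position: [0.5032, -0.0356, 0.1331]
ee_rot: [0.707, 0.707, 0.0, 0.001]
ft_force: [0.6, 1.2, -1.2]
grip_width: 0.282
clock: 22.38
position: [0.5032, -0.0356, 0.1331]
ee_rot: [0.707, 0.707, 0.0, 0.001]
ft_force: [0.6, -0.7, -0.5]
grip_width: 0.277
t 22.38 pos [ 0.5032 -0.0356  0.1331] d [-0.0007  0.     -0.0031] rot [0.0015 0.0017 0.0008] F [ 0.6 -0.7 -0.5] T [ 0.03  0.01 -0.03] w 0.277
```

View pics/w19.png

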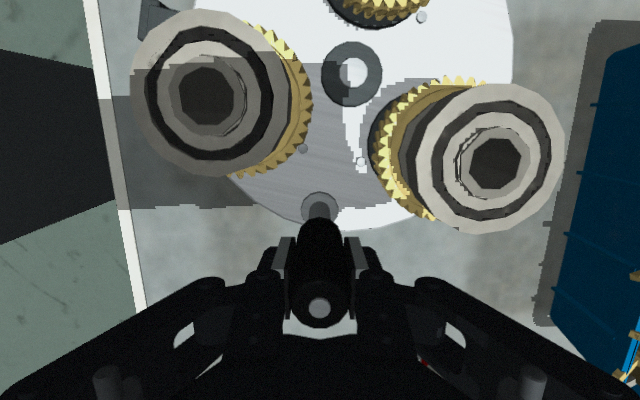

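The handle is gripped at 0.277. I turn the table counter-clockwise, rotating the tool with it.

```bash
python3 -m jog '[[[0.0094,-0.0016,0],[0,0,0.1],10],[[0.0095,-0.0006,0],[0,0,0.1],10],[[0.0095,0.0003,0],[0,0,0.1],10],[[0.0094,0.0013,0],[0,0,0.1],10],[[0.0092,0.0022,0],[0,0,0.1],10]]'
cat >> h.py <<'E'
def hang():
    o=sensors.get_obs();x=np.array(o['position'][:2])-[.5235,.0574];e=Ro.from_quat(o['ee_rot']).as_matrix()
    print('t',o['clock'],'ang',np.degrees(np.arctan2(x[1],x[0])).round(1),'r',np.linalg.norm(x).round(4),'z',round(o['position'][2],4),'yaw',np.degrees(np.arctan2(e[1,0],e[0,0])).round(1),'tilt',e[:2,2].round(3),'F',np.round(o['ft_force'],1),'T',np.round(o['torque'],2),'w',round(o['grip_width'],3),'q',np.round(o['joint_pos'],2))
E
python3 -c "
from h import *
hang()"
```

```text
clock: 23.05
position: [0.5498, -0.0344, 0.1331]
ee_rot: [0.504, 0.864, -0.001, 0.0]
ft_force: [-2.7, 0.7, 0.9]
grip_width: 0.278
t 23.05 ang -74.0 r 0.0955 z 0.1331 yaw 119.4 tilt [-0.001 -0.002] F [-2.7  0.7  0.9] T [0.21 0.3  0.05] w 0.278 q [ 0.61  0.36 -0.74  1.77  0.27  1.12  0.29]
```

```bash
python3 -m jog '[[[0.009,0.0031,0],[0,0,0.1],10],[[0.0086,0.004,0],[0,0,0.1],10],[[0.0082,0.0048,0],[0,0,0.1],10],[[0.0077,0.0056,0],[0,0,0.1],10],[[0.0071,0.0063,0],[0,0,0.1],10]]'; python3 -c "
from h import *
hang()"
```

```text
clock: 23.68
position: [0.5909, -0.0107, 0.1331]
ee_rot: [0.268, 0.964, -0.002, -0.001]
ft_force: [-3.4, 1.4, 2.3]
grip_width: 0.285
t 23.675 ang -45.3 r 0.0958 z 0.1331 yaw 148.9 tilt [-0.002 -0.003] F [-3.4  1.4  2.3] T [ 0.27  0.48 -0.01] w 0.285 q [ 0.58  0.48 -0.82  1.66  0.37  1.17  0.7 ]
```

```bash
python3 -m jog '[[[0.0062,0.007,0],[0,0,0.1],10],[[0.0055,0.0076,0],[0,0,0.1],10],[[0.0047,0.0081,0],[0,0,0.09],10],[[0.0036,0.0078,0],[0,0,0.08],10],[[0,0,0],[0,0,0],10]]'; python3 -c "
from h import *
hang()"
```

```text
clock: 24.3
position: [0.612, 0.0201, 0.1331]
ee_rot: [0.081, 0.997, -0.002, -0.0]
ft_force: [0.2, 1.5, 0.5]
grip_width: 0.283
t 24.3 ang -22.8 r 0.0961 z 0.1331 yaw 170.8 tilt [-0.001 -0.003] F [0.2 1.5 0.5] T [ 0.6  -0.27 -0.03] w 0.283 q [ 0.55  0.55 -0.88  1.6   0.45  1.21  1.  ]
```

```bash
python3 -m jog '[[[0.0022,0.0064,0],[0,0,0.07],10],[[0.0019,0.0065,0],[0,0,0.06],10],[[0,0,0],[0,0,0],10],[[0,0,0],[0,0,0],10]]'; python3 -c "
from h import *
hang()
for n in ('wrist','top','scene'):
    p,d=cams.camera(n);m=cams.camera_model(n);cv2.imwrite('pics/f_%s.png'%n,p[:,:,::-1]);np.savez('pics/f_%s.npz'%n,p=p,d=d,v=m['view'])
    if n=='scene': crop('f_sc.png',p,240,130,380,260,5)
    if n=='top': crop('f_tc.png',p,240,140,380,260,5)
"
```

```text
clock: 24.8
position: [0.6159, 0.031, 0.1332]
ee_rot: [0.019, 1.0, -0.002, -0.001]
ft_force: [0.3, 0.2, -0.9]
grip_width: 0.283
t 24.8 ang -15.9 r 0.0961 z 0.1332 yaw 177.8 tilt [-0.001 -0.004] F [ 0.3  0.2 -0.9] T [ 0.36 -0.15 -0.04] w 0.283 q [ 0.54  0.57 -0.9   1.58  0.47  1.22  1.09]
```

View pics/f_wrist.png

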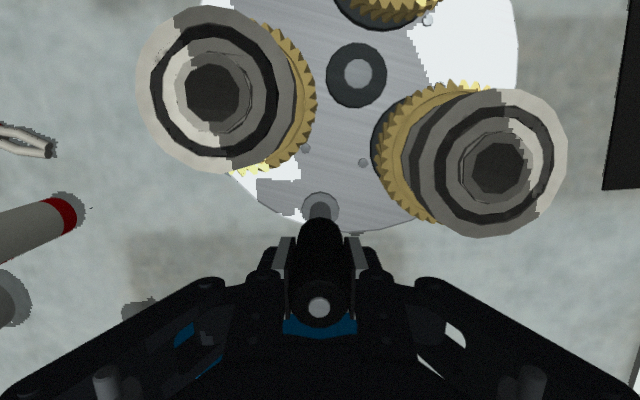

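View pics/f_sc.png

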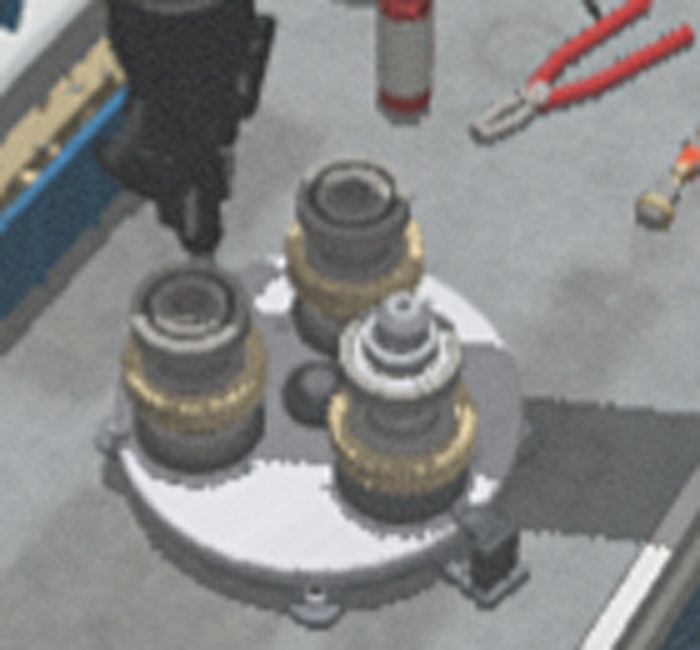

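View pics/f_tc.png

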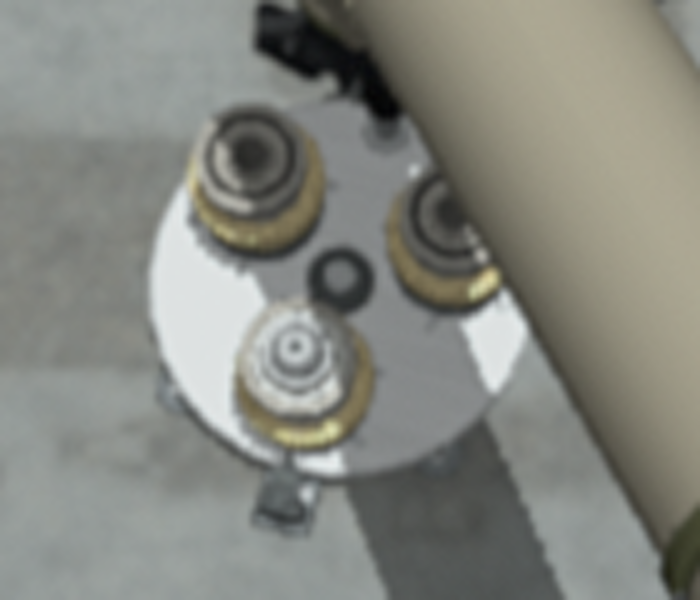

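```bash
python3 - <<'E'
from h import *
m=cams.camera_model("top")
cv=lambda P:(np.array([P],float)+.5)/5-.5+[240,140]
sh=plane(m,cv((294,347)),.172)[0];hub=plane(m,cv((340,278)),.045)[0]
# table circle
e=np.array([(150,300),(152,260),(180,395),(240,455),(310,478),(380,475),(440,450),(490,405),(520,345)],float)
q=plane(m,(e+.5)/5-.5+[240,140],.036)[:,:2];M=np.c_[2*q,np.ones(len(q))];a=np.linalg.lstsq(M,(q**2).sum(1),rcond=None)[0];c=a[:2]
print('axis',c,np.sqrt(a[2]+c@c),'hub',hub,'shaft',sh)
b=[plane(m,cv(x),z)[0] for x,z in (((287,480),.046),((285,505),.046),((285,515),.03))]
for n,x in [('shaft',sh)]+[('p',y) for y in b]: 
    v=x[:2]-c;print(n,x,np.degrees(np.arctan2(v[1],v[0])).round(1),np.linalg.norm(v).round(4))
E
python3 - <<'E'
from h import *
f=np.load("pics/f_top.npz");crop("f_t2.png",f['p'],280,200,330,250,12)
f=np.load("pics/f_scene.npz");crop("f_s2.png",f['p'],300,180,350,255,8)
E
```

```text
axis [0.51809452 0.05857629] 0.10952750722560124 hub [0.52393188 0.05730312 0.045     ] shaft [0.45942041 0.07622039 0.172     ]
shaft [0.45942041 0.07622039 0.172     ] 163.3 0.0613
p [0.40736213 0.08673035 0.046     ] 165.7 0.1143
p [0.39327681 0.08774007 0.046     ] 166.8 0.1282
p [0.3893586  0.08866398 0.03      ] 166.8 0.1322
```

View pics/f_t2.png

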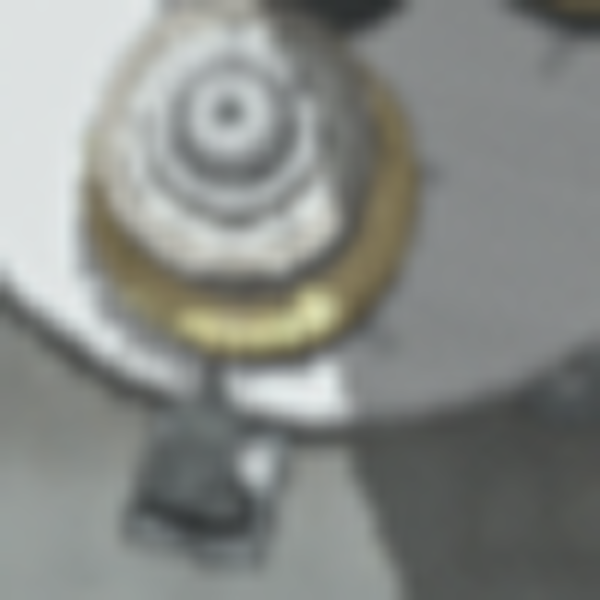

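View pics/f_s2.png

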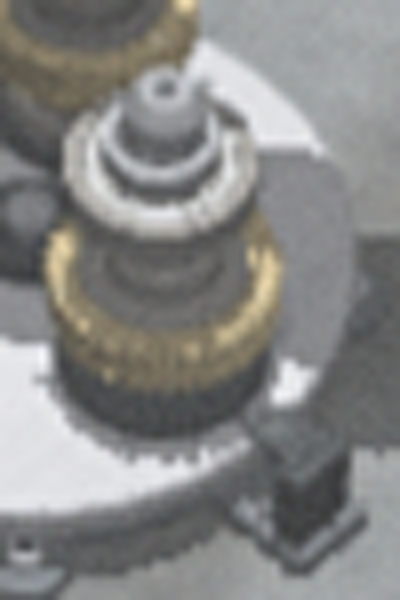

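Both views agree that the shaft is at about 164° and the pointer at 164–165.5°, so the offset is about 1.5 mm at most. The pliers and bottle haven't moved. I hold still briefly, check, and hand in.

```bash
python3 -m jog '[[[0,0,0],[0,0,0],10],[[0,0,0],[0,0,0],10],[[0,0,0],[0,0,0],10],[[0,0,0],[0,0,0],10]]' 40; python3 -c "
from h import *
hang();print(np.abs(sensors.get_obs()['joint_velocities']).max())
m=cams.camera_model('scene')
C0=cloud(m,np.load('pics/f_scene.npz')['d']);p0=np.load('pics/f_scene.npz')['p']
# ring/bearing upper faces from scene depth
q=C0[180:255,300:350].reshape(-1,3);s=np.hypot(q[:,0]-.4594,q[:,1]-.0758)
for a,b in ((.015,.0185),(.021,.029)):
    z=q[(s>a)&(s<b)&(q[:,2]>.1),2];print(a,len(z),np.round(np.median(z),4) if len(z) else None)
a0=cv2.imread('pics/scene0.png')[:,:,::-1].astype(int)
print('tools diff',np.abs(a0[115:165,310:385]-p0[115:165,310:385]).mean())
print(manip.hand_in())"
```

```text
clock: 25.45
position: [0.6159, 0.031, 0.1332]
ee_rot: [0.019, 1.0, -0.002, -0.001]
ft_force: [0.5, 0.8, -1.0]
grip_width: 0.281
t 25.45 ang -16.0 r 0.0961 z 0.1332 yaw 177.8 tilt [-0.001 -0.004] F [ 0.5  0.8 -1. ] T [ 0.56 -0.21 -0.03] w 0.281 q [ 0.54  0.57 -0.9   1.58  0.47  1.22  1.09]
0.0022200081061348052
0.015 59 0.1433
0.021 129 0.14
tools diff 7.7128
the job is handed in; nothing more can be done
None
```

The bearing and the distance ring are both on the bare shaft. The table is turned about 87° so that shaft stands at the pointer, and the arm is still gripping the handle. I handed the job in at about 25.5 s and got no verdict back.

**Seating:** The bearing went down freely and met the shoulder at its expected height, with the underside at about 123 mm. The ring met the bearing at about 139 mm. Each pressed up with roughly 10 N on contact, and the fingers were then opened clear. The pictures afterwards show both level and centred.

**Alignment:** The shaft stands at about 164° and the pointer at 164 to 165.5°, from the handle position, wrist camera and top camera. That is at most about 1.5 mm off at the shaft.

**Holding:** In the last reading the arm was still, with joint speeds under 0.003 rad/s. The set grip on the handle is 40 N; I had no direct reading of the finger contact force.

**Checks that disagreed or were weak:**
- **Ring height:** the scene-camera depth gave about 143 mm for the ring's top face, where 151 mm was expected. I think that sample mixed in bearing pixels. The bearing's own face read 140 mm against 139 mm expected.
- **Camera scale:** wrist-camera sizes came out 2 to 3% small, and the pointer tip measured 104 mm from the axis instead of 110 mm.
- **Tools:** by eye, the pliers and bottle are where they were. The picture comparison of that area gave 7.7 grey levels, but it includes shadow changes and has no threshold to judge it by. I did not check the hex key separately; the arm never worked near it.

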